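# Put cells in the bench scale and weigh a batch of cartons

## Task

Get the bench scale going and weigh the batch: first fit both cells from the blue cradle in the battery bays, pressing the flat end against the spring plate and lowering the brass end down behind the orange lip so that each lies fully home under it. Then, with the pan still empty so that the scale zeroes, slide the red switch fully on, and only after that stack all the brown cartons there are flat in one square column on the middle of the pan, their long sides along the pan's long sides. Leave the other things alone.

Things in the scene. Friction and masses are not known exactly. Their poses are not given: they have to be found in the camera images.
- scale: bench scale, fixed; grey foot 130 mm (x) by 230 mm (y). Origin under the foot's centre; x points away from its front (display), y to its left, z up. Steel pan on the -y half, open battery deck (10 mm high) on the +y half with two battery bays along x, 56 mm apart, open at the sides for fingers; at the deck's +x edge a grey housing 112 mm wide (y), 20 mm thick, top 64 mm above the bench
- pan_center (a point): centre of the top of the scale's bright steel pan (120 mm along x, 98 mm along y), 32 mm above the bench; the scale's axes
- bay0_seat (a point): where the centre of a fully home cell lies in battery bay 0 (next to the pan), 24.9 mm above the bench; the scale's axes. Two black rails, tops 11 mm lower, make a trough along x. 25 mm to -x is the fixed end wall (brass contact, orange lip on top); at the +x end is the spring plate. Home, the cell's brass nub meets the wall, under the lip
- bay0_lip (a point): middle of the free edge of the orange retaining lip of bay 0, 16.5 mm to -x of the seat point; the lip is 26 mm wide, 4 mm thick (underside 1.6 mm above a home cell) and covers 8.5 mm of the cell's nub end. To pass it a cell must be held 10 to 13 mm to +x of home against the spring while it is lowered; from above, start with the cell wholly above the lip
- spring0_face (a point): face of the sprung steel contact plate of bay 0, at home-cell axis height; free, 20 mm to +x of the seat point; gives 19 mm to +x of the scale against coil springs, 400 N/m (2 N with a cell home, 6 N when a cell passes the lip). Plate 24 mm wide, its top 62 mm above the bench, higher than the lip's top (43.5 mm), so a cell held above the lip can press it
- bay1_seat (a point): where the centre of a fully home cell lies in battery bay 1 (farther from the pan), 24.9 mm above the bench; the scale's axes. Two black rails, tops 11 mm lower, make a trough along x. 25 mm to -x is the fixed end wall (brass contact, orange lip on top); at the +x end is the spring plate. Home, the cell's brass nub meets the wall, under the lip
- bay1_lip (a point): middle of the free edge of the orange retaining lip of bay 1, 16.5 mm to -x of the seat point; the lip is 26 mm wide, 4 mm thick (underside 1.6 mm above a home cell) and covers 8.5 mm of the cell's nub end. To pass it a cell must be held 10 to 13 mm to +x of home against the spring while it is lowered; from above, start with the cell wholly above the lip
- spring1_face (a point): face of the sprung steel contact plate of bay 1, at home-cell axis height; free, 20 mm to +x of the seat point; gives 19 mm to +x of the scale against coil springs, 400 N/m (2 N with a cell home, 6 N when a cell passes the lip). Plate 24 mm wide, its top 62 mm above the bench, higher than the lip's top (43.5 mm), so a cell held above the lip can press it
- cell0_center (a point): centre of C-size cell 0: black cylinder with a copper-coloured band, 26 mm diameter, 50 mm long overall, 65 g, lying at first in a low blue cradle (plate 76 by 96 mm, 10 mm high, two troughs 52 mm apart, cell axis 24.9 mm above the bench), nub towards the robot. x runs along the cell from the brass nub end (-x) to the flat end (+x); y and z turn with it as it rolls
- cell0_nub (a point): tip of the brass nub (8 mm across, 2.5 mm long) of cell 0, 25 mm from its centre; this end faces the retaining lip when home
- cell1_center (a point): centre of C-size cell 1: black cylinder with a copper-coloured band, 26 mm diameter, 50 mm long overall, 65 g, lying at first in a low blue cradle (plate 76 by 96 mm, 10 mm high, two troughs 52 mm apart, cell axis 24.9 mm above the bench), nub towards the robot. x runs along the cell from the brass nub end (-x) to the flat end (+x); y and z turn with it as it rolls
- cell1_nub (a point): tip of the brass nub (8 mm across, 2.5 mm long) of cell 1, 25 mm from its centre; this end faces the retaining lip when home
- switch (a joint): slide switch on top of the scale's housing: 0 = off, grows to 0.024 m = fully on as its tab slides to the scale's +y (towards the green mark); stays where it is left; friction 1.5 N
- switch_tab (a point): centre of the switch's red tab, 16 mm (x) by 10 mm (y) by 14 mm high, its foot on the housing's top 64 mm above the bench; moves with the switch; the scale's axes
- carton0_center (a point): centre of a closed brown carton, 72 mm (its x) by 44 mm (its y) by 32 mm high, 100 to 180 g, white tape strip along the top; two to four cartons are present
- carton1_center (a point): centre of a closed brown carton, 72 mm (its x) by 44 mm (its y) by 32 mm high, 100 to 180 g, white tape strip along the top; two to four cartons are present
- carton2_center (a point): centre of a closed brown carton, 72 mm (its x) by 44 mm (its y) by 32 mm high, 100 to 180 g, white tape strip along the top; two to four cartons are present
- carton3_center (a point): centre of a closed brown carton, 72 mm (its x) by 44 mm (its y) by 32 mm high, 100 to 180 g, white tape strip along the top; two to four cartons are present
- silver_spray: silver-grey aerosol can with yellow cap, 66 mm across, 200 mm tall, at the back right; a bystander; origin at the centre of its base
- white_flask: white plastic bottle, 66 mm across, 149 mm tall, behind the scale; a bystander; origin at the centre of its base
- board_edge (a point): middle of the front edge of a fixed grey board, 620 mm wide (y), that roofs the back of the bench from here to +x, its edge about 280 mm above the bench: keep the gripper and wrist clear of it

How it is judged (in metres and radians):
On the way, in this order (a step that is already met when the one before it is completed fails the run):
1. both cells lie home in the bays, under the lips ((((distance between cell0_center and bay0_seat below 0.004 m and angle between the x axis of cell0_center and the x axis of pan_center, either way round below 0.1 rad and x of cell0_nub in the frame of bay0_seat below -0.018 m) and (distance between cell1_center and bay1_seat below 0.004 m and angle between the x axis of cell1_center and the x axis of pan_center, either way round below 0.1 rad and x of cell1_nub in the frame of bay1_seat below -0.018 m)) or ((distance between cell0_center and bay1_seat below 0.004 m and angle between the x axis of cell0_center and the x axis of pan_center, either way round below 0.1 rad and x of cell0_nub in the frame of bay1_seat below -0.018 m) and (distance between cell1_center and bay0_seat below 0.004 m and angle between the x axis of cell1_center and the x axis of pan_center, either way round below 0.1 rad and x of cell1_nub in the frame of bay0_seat below -0.018 m)))), for 0.2 s.
2. the switch is slid on while the pan is empty and the cells are home (value of joint switch above 0.02 m and (((distance between cell0_center and bay0_seat below 0.004 m and angle between the x axis of cell0_center and the x axis of pan_center, either way round below 0.1 rad and x of cell0_nub in the frame of bay0_seat below -0.018 m) and (distance between cell1_center and bay1_seat below 0.004 m and angle between the x axis of cell1_center and the x axis of pan_center, either way round below 0.1 rad and x of cell1_nub in the frame of bay1_seat below -0.018 m)) or ((distance between cell0_center and bay1_seat below 0.004 m and angle between the x axis of cell0_center and the x axis of pan_center, either way round below 0.1 rad and x of cell0_nub in the frame of bay1_seat below -0.018 m) and (distance between cell1_center and bay0_seat below 0.004 m and angle between the x axis of cell1_center and the x axis of pan_center, either way round below 0.1 rad and x of cell1_nub in the frame of bay0_seat below -0.018 m))) and horizontal distance between each of carton0_center, carton1_center, carton2_center, carton3_center and pan_center above 0.06 m), for 0.2 s.
At the end, for the whole second after the job is handed in: Both cells home (centre within 4 mm of a bay's seat, axis within 0.1 rad, nub at the lip), switch past 20 of its 24 mm, every carton present flat (0.08 rad), at rest in one column on the pan, each within 12 mm of its centre from above and square within 0.14 rad ((((distance between cell0_center and bay0_seat below 0.004 m and angle between the x axis of cell0_center and the x axis of pan_center, either way round below 0.1 rad and x of cell0_nub in the frame of bay0_seat below -0.018 m) and (distance between cell1_center and bay1_seat below 0.004 m and angle between the x axis of cell1_center and the x axis of pan_center, either way round below 0.1 rad and x of cell1_nub in the frame of bay1_seat below -0.018 m)) or ((distance between cell0_center and bay1_seat below 0.004 m and angle between the x axis of cell0_center and the x axis of pan_center, either way round below 0.1 rad and x of cell0_nub in the frame of bay1_seat below -0.018 m) and (distance between cell1_center and bay0_seat below 0.004 m and angle between the x axis of cell1_center and the x axis of pan_center, either way round below 0.1 rad and x of cell1_nub in the frame of bay0_seat below -0.018 m))) and value of joint switch above 0.02 m and horizontal distance between each of carton0_center, carton1_center, carton2_center, carton3_center and pan_center below 0.012 m and angle between the x axis of each of carton0_center, carton1_center, carton2_center, carton3_center and the x axis of pan_center, either way round below 0.14 rad and angle between each of carton0_center, carton1_center, carton2_center, carton3_center's own z axis and vertical below 0.08 rad and z of each of carton0_center, carton1_center, carton2_center, carton3_center in the frame of pan_center above 0.012 m and linear speed of each of carton0, carton1, carton2, carton3 below 0.02 m/s); the robot touches nothing.
It fails at once if a bystander (silver aerosol, white bottle) is moved more than 40 mm (distance of any of silver_spray, white_flask from where it was at the start of the episode above 0.04 m).
Of carton0, carton1, carton2, carton3 only 2 to 4 are there at a start; the rules pass over those that are not, and their reading is None.
At some moment in a run one of carton0, carton1 may be knocked a few centimetres aside while the robot is not near it.
It also fails if it takes over 210 s, if anything falls off the work surface, if the arm or the gripper's body presses on something with over 40 N, if the wrist force passes 120 N, or if a joint passes its speed limit or range.

## Robot

A 6-joint arm with a two-finger parallel gripper is mounted at the origin on a cart in front of the work surface, level with it; the furniture and walls round the work are solid. World frame = base frame: x ahead of the robot, y to its left, z up, the work surface at z = 0. Lengths are in mm, angles in rad, forces in N, time in s.
With the tool pointing down it reaches from about 275 to 1000 mm from the base axis. Payload 8.4 kg.
Tool frame: the origin (TCP) lies at the very end of the fingers, on their centre line; the grasp point (between the pads) lies 19 mm behind it; z points along the fingers, y is the direction in which the jaws open and shut (so a half turn about z gives the same grasp; the last joint's range is limited). The gripper opens to 85 mm and grips with 20 to 120 N. Pads are 22 mm wide; open, the fingers measure 114 mm over their backs; the gripper's body (76 mm by 85 mm) begins 54 mm behind the grasp point. The pads swing forward as they close: fully open they stand 13 mm farther back than shut.
Start: joints at [1.122, 0.353, 1.633, -0, 1.155, -0.002], TCP at [270.05, 563.65, 231.281] pointing down, gripper open.
Joint ranges: [-2.63, 2.63], [-0.92, 2.1], [0.06, 2.66], [-1.3, 4.44], [0, 2.69], [-3.02, 3.02]. Speed limits (rad/s): [2.22, 2.22, 2.79, 3.14, 3.14, 3.14].

## Interface

Orientations are given as [roll, pitch, yaw] about the fixed x, y, z axes, in that order (R = Rz(yaw) Ry(pitch) Rx(roll)).
In Python, from rig import sense, grab_frame, get_calibration, sign_off, boxes_of, trace gives the robot as it stands.
- The arm moves only by the tool servo_tool, never from a script. Its argument "rows" is a list of rows, each a list of 3 entries, a list of its own where there are three numbers: the finger opening in mm, from 0 to 85.4, then the shift along the tool's x, y, z in mm, then the turn, a rotation vector about the tool's x, y, z in degrees. A call has 1 to 8 rows; each row shifts and turns the commanded pose from where the row before left it, along the tool's axes as they then stand; what a row does not reach is not made up. A row lasts 1/8 s, in which the tool goes at most 62.5 mm and 10.7 degrees, less where a joint would pass 70% of its speed; a pose out of reach is approached as far as the arm can. A call is refused whole if a number of a shift passes 62.5 or a number of a turn 10.7, either way. A call with a gripper value outside its range is refused whole. The fingers move at their own pace and stop on an object; "force" is the grip in N (left out, the last holds). Time passes only in rows, so rows that do not move let the fingers close. It gives the time, the measured TCP pose, the force and the opening at its end, in the units of the state.
- sense(): the state, without advancing time (a new reading comes with each control period).
- grab_frame(name): name is "scene" or "side" or "wrist"; returns the picture (480x640x3 uint8, blue, green, red); there is no depth.
- get_calibration(name): a dict with "intrinsics" (3x3 intrinsics, pixels), "world_to_cam" (4x4, takes a point from world to camera coordinates). Camera axes: x right, y down, z forward; pixel columns grow to the right and rows downward; lengths in mm; the calibration is good to about 2 mm. A picture is of the moment at which its call begins: read the wrist's pose just before it. get_calibration takes no time and is no camera call; for the wrist camera it gives the pose at the moment of the call.
- sign_off(): hands the job in, once; it reports no verdict.
Trained networks look in the newest picture that a camera, given by its name, has taken for a name from the list of things; names that differ only in an ending like _2 or _b are one class to them, and where a whole thing is asked for, a point or a joint stands for the part that bears it (a point fixed in the world has none). Each returns a list of dicts, best first, with "conf" (0 to 1); they miss things now and then, are a little off and sometimes report something else, mostly with a low value. They report only what shows in the picture. A call takes as long as a camera call.
- boxes_of(camera, thing): "centre" ([x, y, z] in mm, in the coordinates of the camera as it stood for that picture, good to about 4 mm: the middle of the surface that is visible of it).
- trace(camera, thing): "mask" (480x640 bool, what is visible of it).
The state is a dict: "clock": time; "qpos": joint angles; "qvel": joint speeds; "joint_efforts": joint torques, N m; "eef_pos": TCP position; "tcp_rot": TCP orientation; "contact_force": force on the tool from outside, world axes, zero at the start; "wrist_torque": the same for the moment, N m; "opening": opening from 0.0 (shut) to 1.0 (fully open).
Only numpy, scipy, OpenCV 4.12 (cv2) and the standard library are available. Lean on these libraries where they do the work, as an engineer would, in place of code of your own. Each camera call takes 0.05 s, during which the arm holds its last target. There are 200 camera calls.

## Working session

There is one attempt and no reset: what is moved stays moved. The work goes in short steps, Python scripts to look and compute and a tool call to move; the robot and the scene stay as the last step left them, time stands still between calls to the robot, and variables do not carry over. Pictures are saved under pics/ and viewed, about 12 in all and at most 16, crops included, and the job is handed in when it is done.

Besides the shell and the picture viewer there is one more tool, called after ">>>" in YAML: its name, and indented under it one key for each argument. servo_tool: Moves the arm, as the interface text tells. Its arguments: {"type":"object","properties":{"rows":{"type":"array","items":{"type":"array"}},"force":{"type":"number"}},"required":["rows"]}

```bash
ls; mkdir -p pics
cat > h.py <<'E'
import numpy as np, cv2
from rig import *
def c2w(cam,p):
    T=np.linalg.inv(np.array(get_calibration(cam)["world_to_cam"])); return (T@np.r_[p,1])[:3]
def ray(cam,u,v,z):
    c=get_calibration(cam);K=np.array(c["intrinsics"]);T=np.linalg.inv(np.array(c["world_to_cam"]))
    d=T[:3,:3]@np.linalg.solve(K,[u,v,1]);o=T[:3,3];return o+d*(z-o[2])/d[2]
def proj(cam,p):
    c=get_calibration(cam);q=np.array(c["world_to_cam"])@np.r_[p,1];u=np.array(c["intrinsics"])@q[:3];return u[:2]/u[2]
def find(cam,things,n=4):
    for t in things:
        for b in boxes_of(cam,t)[:n]:
            if b["conf"]>.2: print(cam,t,round(b["conf"],2),c2w(cam,b["centre"]).round(1))
E
python3 - <<'E'
from h import *
s=sense();print(s)
for c in("scene","side","wrist"):
    cv2.imwrite(f"pics/{c}0.png",grab_frame(c))
    find(c,["scale","cell0_center","carton0_center","switch_tab","silver_spray","white_flask"])
    T=np.linalg.inv(np.array(get_calibration(c)["world_to_cam"]));print(T.round(2))
E
```

```text
pics
{'clock': 0.0, 'qpos': array([ 1.12159824e+00,  3.53662568e-01,  1.63415151e+00,  2.98124171e-07,
        1.15514602e+00, -2.37273361e-03]), 'qvel': array([ 1.30208962e-03, -1.41798884e-03, -5.93849297e-05, -1.14938545e-04,
        4.26294373e-04,  8.69664521e-04]), 'joint_efforts': array([ 2.15641594e-03, -6.05253482e+01, -3.42069983e+01,  2.87389375e-04,
        9.24184278e-03,  6.44968145e-05]), 'eef_pos': array([269.84636579, 563.22459554, 230.545216  ]), 'tcp_rot': array([-3.14022521e+00, -3.51717081e-06,  2.69476717e+00]), 'contact_force': array([ 0.02260228,  0.05694816, -0.72766486]), 'wrist_torque': array([ 0.00918186, -0.00946412, -0.00441636]), 'opening': 0.9993946405740889}
scene scale 0.74 [477.5  51.4  33.1]
scene cell0_center 0.46 [525.7 445.1  34.2]
scene cell0_center 0.34 [501.5 492.1  34. ]
scene carton0_center 0.58 [435.5 325.2  32.8]
scene switch_tab 0.59 [524.3 328.4  26.8]
scene switch_tab 0.53 [507.2 130.   76.6]
scene silver_spray 0.77 [ 652.2 -199.6  120.1]
scene white_flask 0.73 [633.   16.2  77. ]
scene white_flask 0.52 [ 655.4 -203.9  118.2]
[[ 8.9000
[... 302 characters left out ...]
21.7 358.4  33.1]
side switch_tab 0.34 [ 418.6 -127.6   31. ]
side silver_spray 0.75 [ 654.6 -151.1  104.1]
side white_flask 0.67 [636.1  64.6  77.8]
[[-9.80000e-01 -9.00000e-02  1.80000e-01  3.08860e+02]
 [-2.00000e-01  4.60000e-01 -8.70000e-01  1.26155e+03]
 [-0.00000e+00 -8.80000e-01 -4.70000e-01  7.77810e+02]
 [ 0.00000e+00  0.00000e+00  0.00000e+00  1.00000e+00]]
wrist scale 0.63 [422.3 189.6  15.3]
wrist carton0_center 0.69 [403.1 366.   24.3]
wrist switch_tab 0.72 [420.9 185.6   8.4]
[[ 4.3000e-01  8.7000e-01  2.4000e-01  2.1064e+02]
 [ 9.0000e-01 -4.2000e-01 -1.1000e-01  5.9207e+02]
 [ 0.0000e+00  2.6000e-01 -9.7000e-01  3.7538e+02]
 [ 0.0000e+00  0.0000e+00  0.0000e+00  1.0000e+00]]
```

View pics/scene0.png

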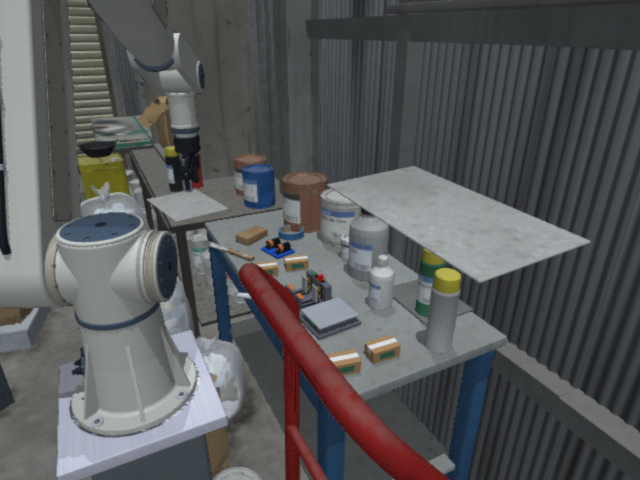

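View pics/side0.png

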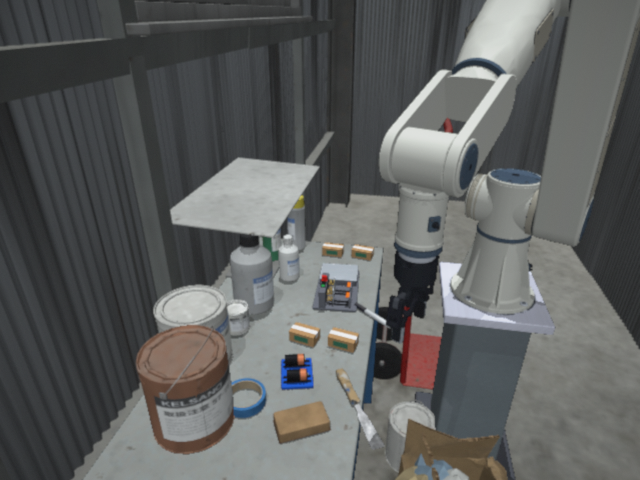

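Side view: four cartons at about (305,334), (343,340), (333,250) and (362,252), the cradle with two cells at (297,373), and the scale at (340,287). The brick at (302,421) is plain with no tape, so it isn't a carton. The scene view agrees.

```bash
cat >> h.py <<'E'
from scipy.spatial.transform import Rotation as R
def plan(p,yaw,op=None,pos=None,rot=None):
    """shift in tool axes from current to (p, tool down, yaw), for turning first / shifting first"""
    s=sense();A=R.from_euler("xyz",s["tcp_rot"] if rot is None else rot);B=R.from_euler("xyz",[np.pi,0,yaw])
    d=np.array(p)-s["eef_pos"]
    print("now",s["eef_pos"].round(1),"rot",s["tcp_rot"].round(3),"| shift(old axes)",A.inv().apply(d).round(1),"shift(new axes)",B.inv().apply(d).round(1),"turn",(A.inv()*B).as_rotvec(degrees=True).round(2))
E
python3 - <<'E'
from h import *
for n,u,v,z in [("cA",305,330,32),("cB",343,336,32),("cC",333,247,32),("cD",362,249,32),("cradle",297,373,10),("pan",340,272,32),("brick",302,415,30)]:
    print(n,ray("side",u,v,z).round(0))
for n,u,v in [("boardside",175,215),("bs2",303,230)]: print(n,ray("side",u,v,280).round(0))
for n,u,v in [("b",330,187),("b2",490,272)]: print(n,ray("scene",u,v,280).round(0))
plan([380,200,330],np.pi)
E
```

```text
cA [522. 344.  32.]
cB [420. 349.  32.]
cC [ 525. -136.   32.]
cD [ 422. -141.   32.]
cradle [512. 480.  10.]
pan [475.  31.  32.]
brick [468. 618.  30.]
boardside [916. 223. 280.]
bs2 [545. 250. 280.]
b [607. 268. 280.]
b2 [ 638. -317.  280.]
now [270.  563.6 231.3] rot [-3.142  0.     2.695] | shift(old axes) [-256.3 -280.4  -98.7] shift(new axes) [-110.  -363.6  -98.7] turn [ -0.    0.  -25.6]
```

>>> servo_tool:
  rows:
    - [85,[0,0,-20],[0,0,-8.5]]
    - [85,[0,0,-20],[0,0,-8.5]]
    - [85,[0,0,-20],[0,0,-8.6]]
    - [85,[-38,-34,-10],[0,0,0]]
    - [85,[-38,-34,-10],[0,0,0]]
    - [85,[-38,-34,-10],[0,0,0]]
    - [85,[-38,-34,-10],[0,0,0]]
    - [85,[0,0,0],[0,0,0]]

```text
clock: 2.05
eef_pos: [424.6, 425.7, 332.3]
tcp_rot: [3.141, 0.002, 3.138]
contact_force: [0.5, -0.1, 0.4]
opening: 0.998
```

Run:
```python
from h import *
s=sense();print(s["clock"],s["eef_pos"].round(1),s["tcp_rot"].round(3),s["qpos"].round(2))
cv2.imwrite("pics/w1.png",grab_frame("wrist"))
find("wrist",["cell0_center","carton0_center"])
np.save("w1T.npy",np.array(get_calibration("wrist")["world_to_cam"]))
```

```text
2.05 [424.6 425.7 332.3] [3.141e+00 2.000e-03 3.138e+00] [ 0.78  0.24  1.57 -0.    1.34 -0.78]
wrist cell0_center 0.68 [506.7 145.9  71.9]
wrist cell0_center 0.61 [521.3 454.   37.4]
wrist cell0_center 0.57 [499.3 502.7  37.7]
wrist cell0_center 0.39 [474.2 179.7  43.2]
wrist carton0_center 0.58 [413.5 352.2  35.1]
```

View pics/w1.png

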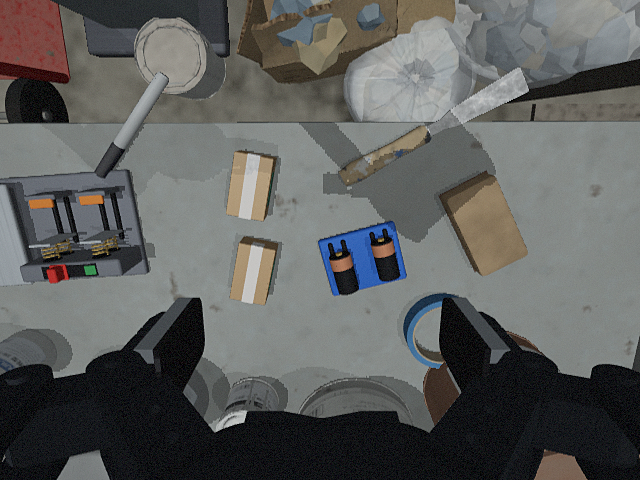

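Wrist view (up is towards the robot): cells at (343,268) and (384,255) in the cradle, two cartons at (252,185) and (255,270), and the scale with its bays at (55,225) and (100,225). The switch tab is red at (57,272), with the green mark at (90,270).

>>> servo_tool:
  rows:
    - [85,[0,-60,0],[0,0,0]]
    - [85,[0,-60,0],[0,0,0]]
    - [85,[0,-60,0],[0,0,0]]
    - [85,[0,-60,0],[0,0,0]]
    - [85,[0,-60,0],[0,0,0]]
    - [85,[0,-60,0],[0,0,0]]
    - [85,[0,0,0],[0,0,0]]
    - [85,[0,0,0],[0,0,0]]

```text
clock: 3.2
eef_pos: [421.9, 68.5, 331.2]
tcp_rot: [3.141, -0.0, -3.141]
contact_force: [0.2, 0.0, 0.3]
opening: 0.996
```

```bash
cat >> h.py <<'E'
def rayT(T,K,u,v,z):
    T=np.linalg.inv(T);d=T[:3,:3]@np.linalg.solve(K,[u,v,1]);o=T[:3,3];return o+d*(z-o[2])/d[2]
def rect(mask,T,K,z):
    """min-area rect of a mask on plane z: centre, sides, angle of long side (deg)"""
    cs,_=cv2.findContours(mask.astype(np.uint8),cv2.RETR_EXTERNAL,cv2.CHAIN_APPROX_NONE)
    c=max(cs,key=cv2.contourArea)[:,0]
    w=np.array([rayT(T,K,u,v,z)[:2] for u,v in c],np.float32)
    (x,y),(a,b),t=cv2.minAreaRect(w)
    if a<b: a,b,t=b,a,t+90
    return round(x,1),round(y,1),round(a,1),round(b,1),round((t+90)%180-90,2)
E
python3 - <<'E'
from h import *
K=np.array(get_calibration("wrist")["intrinsics"])
T=np.load("w1T.npy");im=cv2.imread("pics/w1.png");hsv=cv2.cvtColor(im,cv2.COLOR_BGR2HSV)
m=cv2.inRange(hsv,(110,150,60),(130,255,255));m[:,:310]=0;m[:,410:]=0;m[300:]=0
print("cradle",rect(m,T,K,10))
s=sense();print(s["clock"],s["eef_pos"].round(1),s["tcp_rot"].round(3),s["qpos"].round(2))
cv2.imwrite("pics/w2.png",grab_frame("wrist"))
T=np.array(get_calibration("wrist")["world_to_cam"]);np.save("w2T.npy",T)
find("wrist",["scale","carton0_center","switch_tab"])
for d in trace("wrist","carton0_center"): print(d["conf"],rect(d["mask"],T,K,32))
for d in trace("wrist","scale")[:1]: print(d["conf"],rect(d["mask"],T,K,10))
E
```

```text
cradle (467.5, 495.6, 42.2, 12.3, 88.17)
3.2 [421.9  68.5 331.2] [ 3.141 -0.    -3.141] [ 0.16 -0.06  1.9   0.    1.3  -1.41]
wrist scale 0.96 [469.4  89.7  35.3]
wrist carton0_center 0.66 [419.3 336.5  37.1]
wrist switch_tab 0.8 [506.1 140.6  73.3]
0.64 (419.6, 337.4, 74.6, 61.2, -10.9)
0.3 (472.7, 95.2, 233.9, 130.8, -86.09)
0.79 (479.1, 96.4, 245.2, 138.4, -86.0)
```

View pics/w2.png

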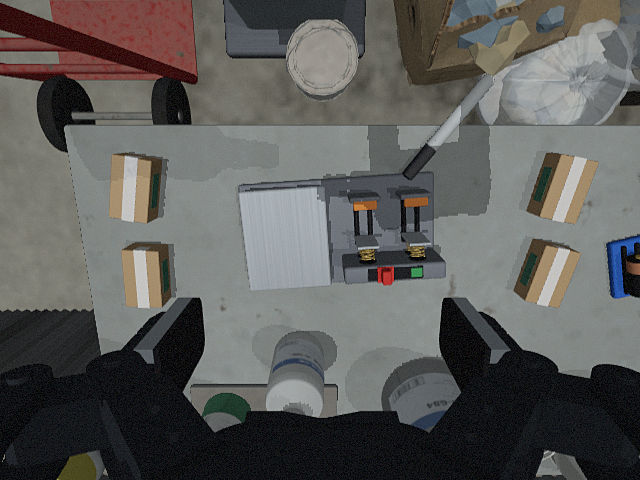

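Wrist view: all four cartons show, at (135,187), (148,275), (562,187) and (547,272). The scale is yawed a few degrees, with the pan at (285,235) and the orange lips at (365,204) and (414,201). I'll take a closer look at the bays.

>>> servo_tool:
  rows:
    - [85,[-6,14,44],[0,0,0]]
    - [85,[-6,14,44],[0,0,0]]
    - [85,[-6,14,43],[0,0,0]]
    - [85,[0,0,0],[0,0,0]]
    - [85,[0,0,0],[0,0,0]]
    - [85,[0,0,0],[0,0,0]]

```text
clock: 4.25
eef_pos: [441.0, 109.6, 202.0]
tcp_rot: [3.141, 0.003, 3.142]
contact_force: [-0.2, 0.1, -0.0]
opening: 0.998
```

Run:
```python
from h import *
s=sense();print(s["clock"],s["eef_pos"].round(1),s["tcp_rot"].round(3))
im=grab_frame("wrist");cv2.imwrite("pics/w3.png",im)
T=np.array(get_calibration("wrist")["world_to_cam"]);np.save("w3T.npy",T);K=np.array(get_calibration("wrist")["intrinsics"]);print(K)
hsv=cv2.cvtColor(im,cv2.COLOR_BGR2HSV)
m=cv2.inRange(hsv,(8,150,120),(22,255,255))
n,l,st,ce=cv2.connectedComponentsWithStats(m)
for i in range(1,n):
    if st[i,4]>150: print(st[i],ce[i].round(1),rect(l==i,T,K,43.5))
find("wrist",["switch_tab"])
```

```text
4.25 [441.  109.6 202. ] [3.141e+00 3.000e-03 3.142e+00]
[[397.14276415   0.         321.46661839]
 [  0.         397.14276415 237.19536471]
 [  0.           0.           1.        ]]
[386 200  34  14 397] [402.5 206.3] (433.0, 172.2, 25.6, 9.4, -86.23)
[314 205  33  14 382] [330.2 211.2] (436.8, 116.1, 25.3, 9.4, -85.76)
wrist switch_tab 0.68 [505.1 138.6  74.9]
```

View pics/w3.png

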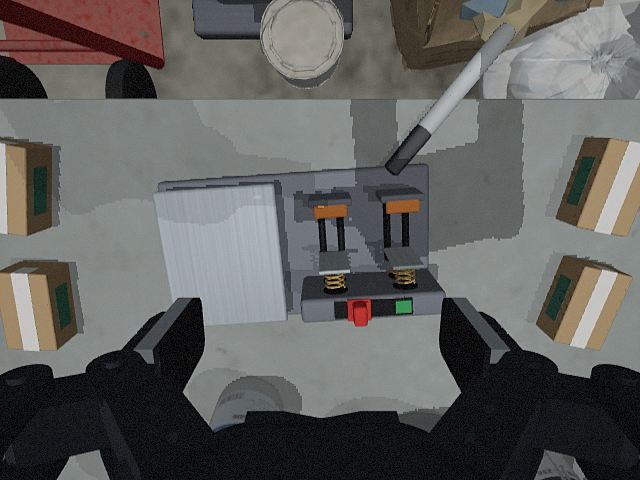

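Close view: lips at (330,211) and (402,206), spring plates at (333,262) and (404,258), tab at (360,311) in the off position, pan at (222,255). Next I'll look at the cradle.

>>> servo_tool:
  rows:
    - [85,[-2,61,-8],[0,0,0]]
    - [85,[-2,61,0],[0,0,0]]
    - [85,[-3,61,0],[0,0,0]]
    - [85,[-3,61,0],[0,0,0]]
    - [60,[-3,61,0],[0,0,0]]
    - [40,[-3,61,10],[0,0,0]]
    - [40,[0,0,20],[0,0,0]]
    - [40,[0,0,0],[0,0,0]]

```text
clock: 5.35
eef_pos: [455.1, 474.4, 176.8]
tcp_rot: [-3.139, -0.002, -3.141]
contact_force: [-0.2, -0.2, -1.0]
opening: 0.467
```

Run:
```python
from h import *
s=sense();print(s["clock"],s["eef_pos"].round(1),s["tcp_rot"].round(3),s["opening"]*85.4)
im=grab_frame("wrist");cv2.imwrite("pics/w4.png",im)
T=np.array(get_calibration("wrist")["world_to_cam"]);np.save("w4T.npy",T);K=np.array(get_calibration("wrist")["intrinsics"])
find("wrist",["cell0_center"])
for d in trace("wrist","cell0_center"): print(d["conf"],rect(d["mask"],T,K,34),rect(d["mask"],T,K,25))
hsv=cv2.cvtColor(im,cv2.COLOR_BGR2HSV);m=cv2.inRange(hsv,(105,150,50),(130,255,255))
m=cv2.morphologyEx(m,cv2.MORPH_CLOSE,np.ones((41,41)));print("cradle",rect(m,T,K,10))
print("TCP px",proj("wrist",s["eef_pos"]))
# check scale model on w3
T=np.load("w3T.npy")
def pj(p): q=K@(T@np.r_[p,1])[:3];return (q[:2]/q[2]).round(0)
ux=np.array([.9976,.068,0]);uy=np.array([-.068,.9976,0]);S0=np.array([457.9,117.5,0])
for y in(-12,12): print("plate top edge",pj(S0+20*ux+y*uy+[0,0,62]))
i3=cv2.imread("pics/w3.png");p=cv2.inRange(i3,(150,150,150),(255,255,255));p[:,:150]=0;p[:,290:]=0;p[:180]=0;p[330:]=0
print("pan",rect(p,T,K,32))
```

```text
5.35 [455.1 474.4 176.8] [-3.139e+00 -2.000e-03 -3.141e+00] 39.87661321009309
wrist cell0_center 0.71 [523.1 456.5  42.7]
wrist cell0_center 0.28 [503.  500.3  39.8]
0.58 (524.7, 452.8, 56.4, 26.2, 14.3) (528.9, 452.2, 58.2, 27.0, 14.3)
cradle (515.0, 476.0, 95.4, 76.6, -75.07)
TCP px [321.477765   296.84319642]
plate top edge [318. 270.]
plate top edge [350. 268.]
pan (481.1, 26.9, 118.9, 95.5, 3.8)
```

View pics/w4.png

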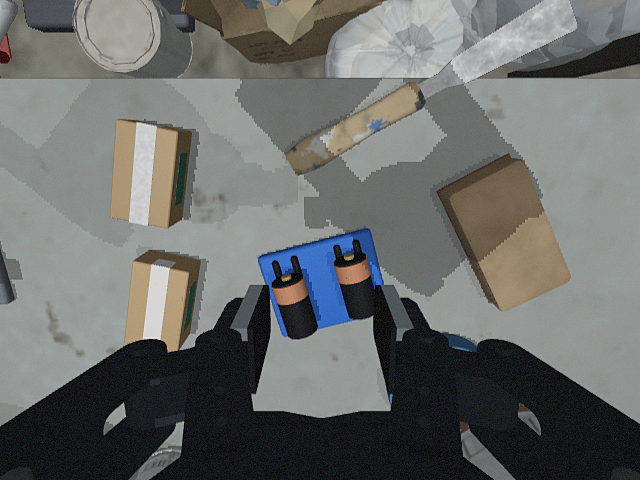

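Run:
```python
from h import *
T=np.load("w4T.npy");K=np.array(get_calibration("wrist")["intrinsics"])
im=cv2.imread("pics/w4.png")
cv2.imwrite("pics/w4c.png",cv2.resize(im[220:350,240:400],None,fx=5,fy=5,interpolation=cv2.INTER_CUBIC)[:600])
a=np.deg2rad(14.93);u=np.array([np.cos(a),np.sin(a),0]);v=np.array([-u[1],u[0],0]);C=np.array([515,476,24.9])
def pj(p): q=K@(T@np.r_[p,1])[:3];return ((q[:2]/q[2]-[240,220])*5).round(0)
for s in(-26,26):
    c=C+s*v; print(c.round(1),"nub",pj(c-25*u),"nub root top",pj(c-22.5*u+[0,0,4]),"shoulder top",pj(c-22.5*u+[0,0,13]),"flat top",pj(c+25*u+[0,0,13]),"sides",pj(c+13*v),pj(c-13*v))
```

```text
[521.7 450.9  24.9] nub [222. 252.] nub root top [224. 275.] shoulder top [219. 296.] flat top [304. 567.] sides [343. 373.] [189. 412.]
[508.3 501.1  24.9] nub [540. 171.] nub root top [546. 193.] shoulder top [550. 212.] flat top [623. 490.] sides [657. 295.] [500. 334.]
```

View pics/w4c.png

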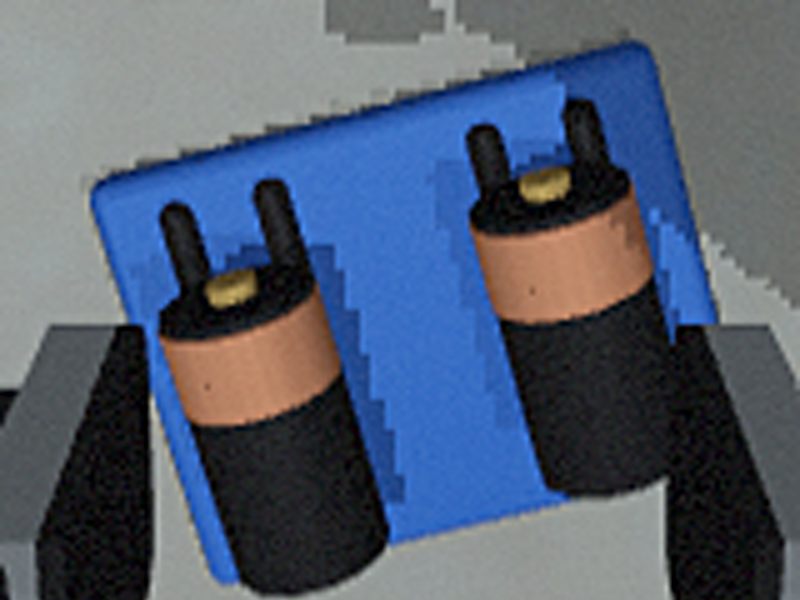

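Crop: cell A has its nub at (232,288) and sits about 4 mm towards +x of the cradle's centre. Cell B has its nub at (545,183) and is about centred. The cell axes are yawed about 15°. I'll grasp A.

>>> servo_tool:
  rows:
    - [38,[-35,-11,0],[0,0,0]]
    - [38,[-35.4,-11,0],[0,0,0]]
    - [38,[0,0,40],[0,0,-7.5]]
    - [38,[0,0,40],[0,0,-7.4]]
    - [38,[0,0,0],[0,0,0]]
    - [38,[0,0,0],[0,0,0]]

```text
clock: 6.25
eef_pos: [527.4, 453.9, 100.4]
tcp_rot: [3.141, 0.002, -2.885]
contact_force: [0.5, 0.4, 0.1]
opening: 0.444
```

Run:
```python
from h import *
s=sense();print(s["clock"],s["eef_pos"].round(1),s["tcp_rot"].round(3),s["opening"]*85.4)
im=grab_frame("wrist");cv2.imwrite("pics/w5.png",im[230:480,170:470].repeat(2,0).repeat(2,1))
print("TCP px",(proj("wrist",s["eef_pos"])-[170,230])*2, "cell px",(proj("wrist",[525.5,452.5,24.9])-[170,230])*2)
```

```text
6.25 [527.4 453.9 100.4] [ 3.141e+00  2.000e-03 -2.885e+00] 37.895703999964546
TCP px [302.78044743 143.04876281] cell px [299.40002295  25.58184398]
```

View pics/w5.png

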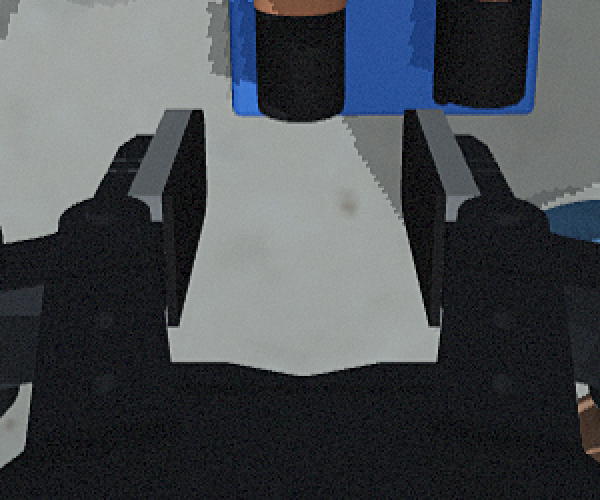

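>>> servo_tool:
  rows:
    - [38,[0,0,40],[0,0,0]]
    - [38,[0,0,35],[0,0,0]]
    - [38,[0,0,10],[0,0,0]]
    - [38,[0,0,3],[0,0,0]]
    - [38,[0,0,0],[0,0,0]]
  force: 50

```text
clock: 6.92
eef_pos: [527.3, 454.4, 12.0]
tcp_rot: [3.141, 0.002, -2.882]
contact_force: [-0.3, -0.2, -0.5]
opening: 0.447
```

>>> servo_tool:
  rows:
    - [38,[0,0,2],[0,0,0]]
    - [20,[0,0,0],[0,0,0]]
    - [20,[0,0,0],[0,0,0]]
    - [20,[0,0,0],[0,0,0]]
    - [20,[0,0,0],[0,0,0]]
  force: 50

```text
clock: 7.55
eef_pos: [527.6, 454.1, 10.2]
tcp_rot: [3.141, 0.002, -2.882]
contact_force: [-0.0, -2.2, 9.4]
opening: 0.289
```

>>> servo_tool:
  rows:
    - [20,[0,0,-10],[0,0,0]]
    - [20,[0,0,-40],[0,0,0]]
    - [20,[0,0,-40],[0,0,0]]
    - [20,[0,0,-20],[0,0,5.5]]
    - [20,[0,0,0],[0,0,5.5]]
    - [20,[0,0,0],[0,0,0]]
    - [20,[0,0,0],[0,0,0]]

```text
clock: 8.43
eef_pos: [526.2, 453.5, 118.1]
tcp_rot: [-3.141, -0.0, -3.071]
contact_force: [-0.1, -0.8, -0.1]
opening: 0.286
```

Run:
```python
from h import *
s=sense();print(s["clock"],s["eef_pos"].round(1),s["tcp_rot"].round(3),s["opening"]*85.4,s["contact_force"])
im=grab_frame("wrist");cv2.imwrite("pics/w6.png",im[230:480,170:470].repeat(2,0).repeat(2,1))
B=R.from_euler("xyz",s["tcp_rot"])
for dx in(-5,0,5):
    f=lambda l:((proj("wrist",s["eef_pos"]+B.apply(l))-[170,230])*2).round(0)
    print(dx,"nub tip",f([25-dx,0,-14.7]),"shoulder bottom",f([22.5-dx,0,-1.7]),"shoulder top",f([22.5-dx,0,-27.7]),"flat bottom",f([-25-dx,0,-1.7]))
plan([454.1,173.6,130],np.pi+.068)
```

```text
8.425 [526.2 453.5 118.1] [-3.141 -0.    -3.071] 24.434733354848905 [-0.10081706 -0.77368993 -0.14188534]
-5 nub tip [304.  19.] shoulder bottom [304.  13.] shoulder top [304.  57.] flat bottom [304. 241.]
0 nub tip [304.  47.] shoulder bottom [304.  39.] shoulder top [304.  88.] flat bottom [304. 263.]
5 nub tip [304.  75.] shoulder bottom [304.  64.] shoulder top [304. 118.] flat bottom [304. 285.]
now [526.2 453.5 118. ] rot [-3.141e+00 -1.000e-03 -3.072e+00] | shift(old axes) [  91.4 -274.2  -11.9] shift(new axes) [  90.9 -274.3  -12. ] turn [-0.02 -0.04  0.1 ]
```

View pics/w6.png

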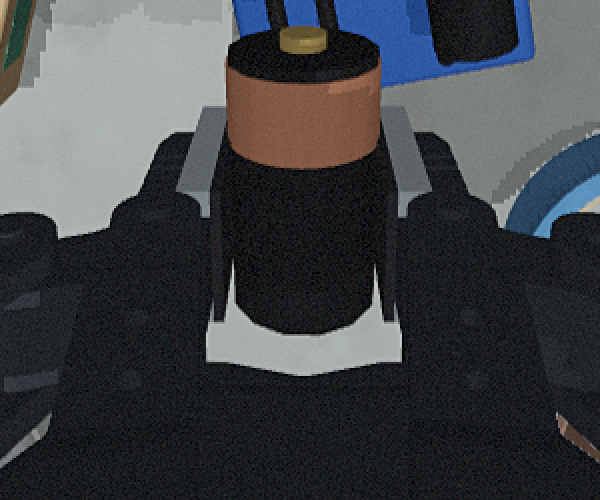

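Cell A is held straight, with its nub at crop (304,38). Its centre is about 1.3 mm towards the nub from the TCP. I'll carry it over bay 1.

>>> servo_tool:
  rows:
    - [20,[20.3,-54.9,0],[0,0,0]]
    - [20,[20.3,-54.9,0],[0,0,0]]
    - [20,[20.3,-54.9,0],[0,0,0]]
    - [20,[20.4,-54.8,0],[0,0,0]]
    - [20,[20.4,-54.8,0],[0,0,0]]
    - [20,[0,0,0],[0,0,0]]
    - [20,[0,0,0],[0,0,0]]

```text
clock: 9.35
eef_pos: [444.3, 173.2, 118.5]
tcp_rot: [3.141, 0.001, -3.074]
contact_force: [0.2, 0.4, -0.7]
opening: 0.285
```

Run:
```python
from h import *
s=sense();print(s["clock"],s["eef_pos"].round(1),s["tcp_rot"].round(3),s["opening"]*85.4,s["contact_force"])
im=grab_frame("wrist");cv2.imwrite("pics/w7.png",im[150:450,170:470].repeat(2,0).repeat(2,1))
f=lambda l:((proj("wrist",l)-[170,150])*2).round(0)
ux=np.array([.9976,.068,0]);uy=np.array([-.068,.9976,0])
for S in([457.9,117.5,0],[454.1,173.6,0]):
    S=np.array(S);print("lip ends",f(S-16.5*ux+13*uy+[0,0,43.5]),f(S-16.5*ux-13*uy+[0,0,43.5]),"mid",f(S-16.5*ux+[0,0,43.5]))
hsv=cv2.cvtColor(im,cv2.COLOR_BGR2HSV);m=cv2.inRange(hsv,(8,190,120),(22,255,255))
T=np.array(get_calibration("wrist")["world_to_cam"]);K=np.array(get_calibration("wrist")["intrinsics"])
n,l,st,ce=cv2.connectedComponentsWithStats(m)
for i in range(1,n):
    if st[i,4]>150: print(st[i],rect(l==i,T,K,43.5))
plan([443.4,172.9,46],np.pi+.068)
```

```text
9.35 [444.3 173.2 118.5] [ 3.141e+00  1.000e-03 -3.074e+00] 24.3236050651011 [ 0.23982235  0.40255686 -0.71590476]
lip ends [149. 173.] [ 58. 173.] mid [104. 173.]
lip ends [346. 172.] [255. 172.] mid [301. 172.]
now [444.4 173.7 118.5] rot [ 3.141e+00  1.000e-03 -3.073e+00] | shift(old axes) [ 1.2 -0.8 72.5] shift(new axes) [ 1.1 -0.8 72.5] turn [0.03 0.06 0.03]
```

View pics/w7.png

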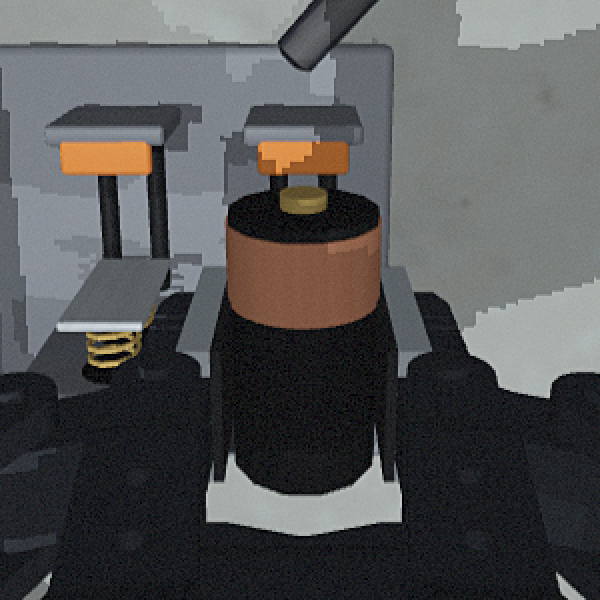

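The prediction matches bay 1's lip to within about 1 px, and the cell is aligned with the lip's middle. I'll lower it to above the lip.

>>> servo_tool:
  rows:
    - [20,[1,0,40],[0,0,0]]
    - [20,[0,0,30],[0,0,0]]
    - [20,[0,0,2.5],[0,0,0]]
    - [20,[0,0,0],[0,0,0]]
    - [20,[0,0,0],[0,0,0]]

```text
clock: 10.02
eef_pos: [443.6, 173.6, 46.8]
tcp_rot: [3.141, 0.002, -3.073]
contact_force: [-0.1, 0.5, -0.7]
opening: 0.287
```

>>> servo_tool:
  rows:
    - [20,[-6,0,0],[0,0,0]]
    - [20,[-6,0,0],[0,0,0]]
    - [20,[0,0,0],[0,0,0]]
    - [20,[0,0,0],[0,0,0]]

```text
clock: 10.52
eef_pos: [454.5, 173.7, 45.7]
tcp_rot: [-3.142, -0.0, -3.074]
contact_force: [-1.2, 0.3, -0.4]
opening: 0.288
```

>>> servo_tool:
  rows:
    - [20,[-6,0,0],[0,0,0]]
    - [20,[-5,0,0],[0,0,0]]
    - [20,[0,0,0],[0,0,0]]
    - [20,[0,0,0],[0,0,0]]

```text
clock: 11.02
eef_pos: [465.0, 174.4, 45.6]
tcp_rot: [-3.141, -0.001, -3.074]
contact_force: [-4.6, -0.1, 0.2]
opening: 0.285
```

>>> servo_tool:
  rows:
    - [20,[-3,0,0],[0,0,0]]
    - [20,[0,0,0],[0,0,0]]
    - [20,[0,0,0],[0,0,0]]
    - [20,[0,0,0],[0,0,0]]

```text
clock: 11.52
eef_pos: [467.6, 174.5, 45.6]
tcp_rot: [-3.141, -0.002, -3.074]
contact_force: [-5.9, -0.8, 1.2]
opening: 0.282
```

Run:
```python
from h import *
fs=[]
for k in range(3):
    im=grab_frame("wrist");s=sense();fs.append(s["contact_force"])
print(s["eef_pos"].round(1),np.round(fs,1).tolist())
cv2.imwrite("pics/w8.png",im[150:450,170:470].repeat(2,0).repeat(2,1))
```

```text
[467.6 174.5  45.6] [[-5.1, 0.0, 1.9], [-5.1, -1.7, 0.7], [-5.9, -0.9, 1.9]]
```

View pics/w8.png

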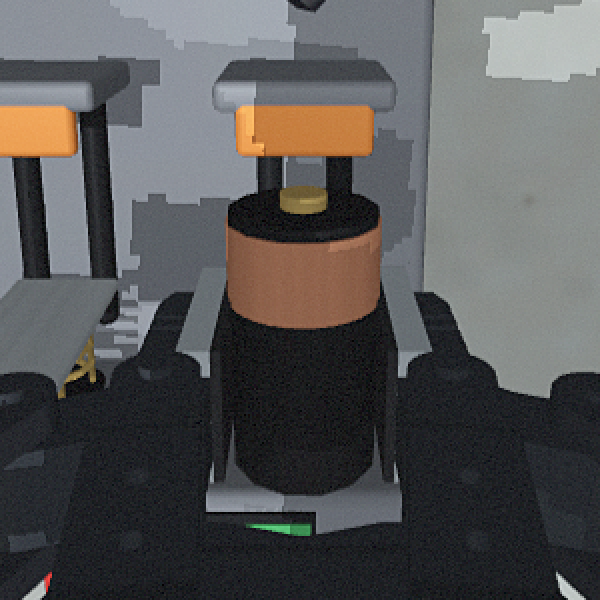

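Run:
```python
from h import *
s=sense();B=R.from_euler("xyz",s["tcp_rot"]);ux=np.array([.9976,.068,0])
for v in(155,157):
    for z in (39.5,43.5):
        p=ray("wrist",170+305/2,150+v/2,z);print(v,z,p.round(1),"lip edge along tool -x from TCP:",((p-s["eef_pos"])@ux).round(1))
f=lambda l:((proj("wrist",s["eef_pos"]+B.apply(l))-[170,150])*2).round(0)
for t in (25,26.3,28): print(t,f([t,0,-14.7]))
```

```text
155 39.5 [438.6 172.7  39.5] lip edge along tool -x from TCP: -29.0
155 43.5 [437.7 172.7  43.5] lip edge along tool -x from TCP: -30.0
157 39.5 [439.  172.8  39.5] lip edge along tool -x from TCP: -28.6
157 43.5 [438.1 172.7  43.5] lip edge along tool -x from TCP: -29.6
25 [304. 207.]
26.3 [304. 200.]
28 [304. 190.]
```

The nub clears the lip edge by about 3.5 mm, against an allowed range of 1.5–4.5 mm. I'll lower it.

>>> servo_tool:
  rows:
    - [20,[0,0,7],[0,0,0]]
    - [20,[0,0,7],[0,0,0]]
    - [20,[0,0,6],[0,0,0]]
    - [20,[0,0,0],[0,0,0]]

```text
clock: 12.18
eef_pos: [467.1, 174.5, 25.0]
tcp_rot: [-3.141, -0.003, -3.074]
contact_force: [-6.0, -0.3, -3.0]
opening: 0.287
```

>>> servo_tool:
  rows:
    - [20,[0,0,6],[0,0,0]]
    - [20,[0,0,6],[0,0,0]]
    - [20,[0,0,0],[0,0,0]]

```text
clock: 12.55
eef_pos: [467.2, 174.5, 13.1]
tcp_rot: [-3.141, -0.003, -3.074]
contact_force: [-6.4, 0.9, -3.8]
opening: 0.285
```

>>> servo_tool:
  rows:
    - [20,[0,0,2.3],[0,0,0]]
    - [20,[0,0,0],[0,0,0]]
    - [20,[0,0,0],[0,0,0]]

```text
clock: 12.92
eef_pos: [467.7, 174.9, 11.3]
tcp_rot: [3.142, -0.001, -3.074]
contact_force: [-5.9, 2.5, 0.2]
opening: 0.288
```

>>> servo_tool:
  rows:
    - [20,[4,0,0],[0,0,0]]
    - [20,[4,0,0],[0,0,0]]
    - [20,[0,0,0],[0,0,0]]

```text
clock: 13.3
eef_pos: [460.3, 174.2, 11.4]
tcp_rot: [-3.142, -0.0, -3.073]
contact_force: [-2.5, 0.9, -1.8]
opening: 0.284
```

>>> servo_tool:
  rows:
    - [20,[3.5,0,0],[0,0,0]]
    - [20,[0,0,0],[0,0,0]]
    - [34,[0,0,0],[0,0,0]]
    - [34,[0,0,0],[0,0,0]]
    - [34,[0,0,0],[0,0,0]]

```text
clock: 13.92
eef_pos: [457.5, 174.1, 11.7]
tcp_rot: [3.141, 0.001, -3.074]
contact_force: [-0.8, -0.7, -0.1]
opening: 0.396
```

>>> servo_tool:
  rows:
    - [34,[0,0,-5],[0,0,0]]
    - [34,[0,0,-20],[0,0,0]]
    - [34,[0,0,-40],[0,0,0]]
    - [34,[10,0,-40],[0,0,0]]
    - [34,[0,0,0],[0,0,0]]
    - [34,[0,0,0],[0,0,0]]

```text
clock: 14.68
eef_pos: [447.1, 173.3, 116.4]
tcp_rot: [3.142, 0.0, -3.073]
contact_force: [-0.1, 0.4, 0.7]
opening: 0.402
```

Run:
```python
from h import *
s=sense();print(s["clock"],s["eef_pos"].round(1),s["tcp_rot"].round(3),s["opening"]*85.4)
im=grab_frame("wrist");cv2.imwrite("pics/w9.png",im[120:420,170:470].repeat(2,0).repeat(2,1))
f=lambda l:((proj("wrist",l)-[170,120])*2).round(0)
ux=np.array([.9976,.068,0]);uy=np.array([-.068,.9976,0]);S=np.array([454.1,173.6,24.9])
print("home: flat end top",f(S+25*ux+[0,0,13]),"copper-band?","sides",f(S+13*uy),f(S-13*uy),"lip mid",f(S-16.5*ux+[0,0,18.6]),"wall")
B=np.array([509,501,0])
plan([509,501,125],np.pi+np.deg2rad(14.93))
```

```text
14.675 [447.1 173.3 116.4] [ 3.142  0.    -3.073] 34.30011169562873
home: flat end top [304. 356.] copper-band? sides [346. 264.] [262. 264.] lip mid [304. 227.] wall
now [446.8 173.1 115.9] rot [-3.141e+00 -1.000e-03 -3.074e+00] | shift(old axes) [-84.4 322.9  -9.2] shift(new axes) [-144.6  300.8   -9.1] turn [-1.000e-02 -5.000e-02 -1.103e+01]
```

View pics/w9.png

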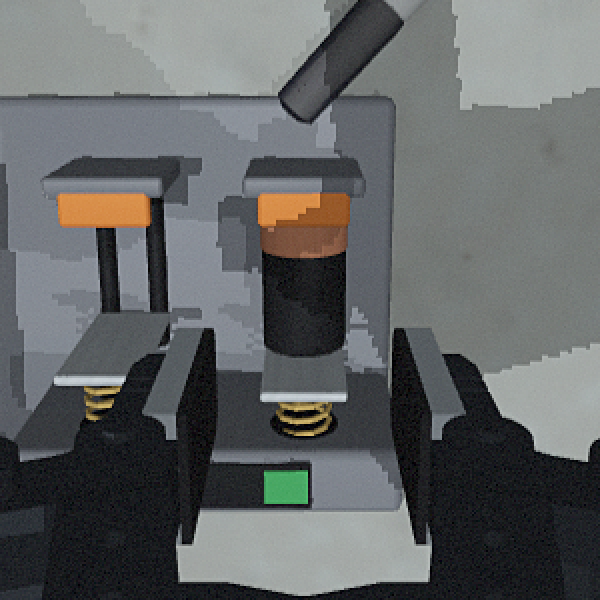

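Cell A is home in bay 1: its flat end is at row 356, exactly where predicted, its nub end is under the lip, and the plate is slightly compressed. Now cell B, located relative to A from the earlier picture.

>>> servo_tool:
  rows:
    - [38,[-14.1,53.8,-1.5],[0,0,0]]
    - [38,[-14.1,53.8,-1.5],[0,0,0]]
    - [38,[-14.1,53.8,-1.5],[0,0,0]]
    - [38,[-14.1,53.8,-1.5],[0,0,0]]
    - [38,[-14,53.8,-1.5],[0,0,0]]
    - [38,[-14,53.9,-1.5],[0,0,0]]
    - [38,[0,0,0],[0,0,-5.5]]
    - [38,[0,0,0],[0,0,-5.5]]

```text
clock: 15.72
eef_pos: [508.6, 501.4, 122.8]
tcp_rot: [-3.14, -0.003, -2.877]
contact_force: [0.1, -0.6, 0.2]
opening: 0.444
```

Run:
```python
from h import *
T=np.load("w4T.npy");K=np.array(get_calibration("wrist")["intrinsics"])
A=rayT(T,K,286.4,277.6,26);B=rayT(T,K,349,256.6,26);print(A,B,B-A)
a=np.deg2rad(14.93);u=np.array([np.cos(a),np.sin(a),0])
print("A centre",A+24*u,"B centre",B+24*u,"B from known A",np.array([526.2,453.9,0])+B-A)
im=grab_frame("wrist");s=sense();print(s["eef_pos"].round(1))
for d in trace("wrist","cell0_center"):
    T=np.array(get_calibration("wrist")["world_to_cam"]); print(d["conf"],rect(d["mask"],T,K,34))
    ys,xs=np.where(d["mask"]);print(xs.min(),xs.max(),ys.max(),ray("wrist",xs[ys==ys.max()].mean(),ys.max(),34).round(1))
```

```text
[503.23863202 445.92856042  26.        ] [485.78945965 495.35300395  26.        ] [-17.44917237  49.42444353   0.        ]
A centre [526.42842352 452.11189045  26.        ] B centre [508.97925114 501.53633398  26.        ] B from known A [508.75082763 503.32444353   0.        ]
[508.6 501.  122.9]
0.3 (507.3, 500.5, 53.2, 25.3, 15.72)
301 343 280 [533.  506.9  34. ]
```

>>> servo_tool:
  rows:
    - [38,[0,0,40],[0,0,0]]
    - [38,[0,0,40],[0,0,0]]
    - [38,[0,0,25],[0,0,0]]
    - [38,[0,0,7],[0,0,0]]
    - [38,[0,0,0],[0,0,0]]
    - [38,[0,0,0],[0,0,0]]

```text
clock: 16.58
eef_pos: [510.1, 501.8, 14.7]
tcp_rot: [3.141, 0.002, -2.882]
contact_force: [-0.4, 1.3, 1.2]
opening: 0.446
```

>>> servo_tool:
  rows:
    - [20,[0,0,0],[0,0,0]]
    - [20,[0,0,0],[0,0,0]]
    - [20,[0,0,0],[0,0,0]]
    - [20,[0,0,0],[0,0,0]]
  force: 50

```text
clock: 17.08
eef_pos: [510.1, 502.1, 15.0]
tcp_rot: [3.14, 0.002, -2.882]
contact_force: [-1.0, 0.8, 6.8]
opening: 0.28
```

>>> servo_tool:
  rows:
    - [20,[0,0,-10],[0,0,0]]
    - [20,[0,0,-40],[0,0,0]]
    - [20,[0,0,-40],[0,0,0]]
    - [20,[0,0,-20],[0,0,5.5]]
    - [20,[0,0,0],[0,0,5.5]]
    - [20,[0,0,0],[0,0,0]]
    - [20,[0,0,0],[0,0,0]]

```text
clock: 17.95
eef_pos: [509.1, 500.9, 123.2]
tcp_rot: [-3.141, -0.001, -3.071]
contact_force: [1.0, -0.3, -1.0]
opening: 0.282
```

```bash
cat >> h.py <<'E'
def gold(im):
    """brass nub blob near the middle: column, top row, bottom row"""
    hsv=cv2.cvtColor(im,cv2.COLOR_BGR2HSV);m=cv2.inRange(hsv,(19,80,60),(32,255,255));m[:,:290]=0;m[:,355:]=0;m[:200]=0;m[300:]=0
    n,l,st,ce=cv2.connectedComponentsWithStats(m);i=1+st[1:,4].argmax();return st[i],ce[i].round(1)
E
python3 - <<'E'
from h import *
a=cv2.imread("pics/w6.png")[::2,::2];b=np.zeros((480,640,3),np.uint8);b[230:480,170:470]=a
print("ref A",gold(b))
im=grab_frame("wrist");s=sense();print(s["clock"],s["eef_pos"].round(1),s["tcp_rot"].round(3),s["opening"]*85.4);print("B",gold(im))
cv2.imwrite("pics/w10.png",im)
plan([447.2,116.8,118],np.pi+.068)
E
```

```text
ref A (array([310, 243,  23,  14, 289], dtype=int32), array([321.1, 249.6]))
18.0 [509.2 500.9 123.1] [-3.141e+00 -1.000e-03 -3.072e+00] 23.823412677384212
B (array([310, 240,  23,  14, 273], dtype=int32), array([321.1, 246.3]))
now [509.2 500.9 123.1] rot [-3.141e+00 -1.000e-03 -3.072e+00] | shift(old axes) [  88.6 -378.9    5.4] shift(new axes) [  87.9 -379.     5.1] turn [-0.03 -0.03  0.1 ]
```

>>> servo_tool:
  rows:
    - [20,[12.6,-54.1,0],[0,0,0]]
    - [20,[12.6,-54.1,0],[0,0,0]]
    - [20,[12.6,-54.1,0],[0,0,0]]
    - [20,[12.6,-54.1,0],[0,0,0]]
    - [20,[12.7,-54.2,0],[0,0,0]]
    - [20,[12.7,-54.2,0],[0,0,0]]
    - [20,[12.7,-54.2,0],[0,0,0]]
    - [20,[0,0,0],[0,0,0]]

```text
clock: 19.0
eef_pos: [445.5, 114.1, 123.2]
tcp_rot: [-3.141, -0.002, -3.076]
contact_force: [0.8, 0.1, -0.1]
opening: 0.284
```

```bash
cat >> h.py <<'E'
def lips(im,z=43.5):
    hsv=cv2.cvtColor(im,cv2.COLOR_BGR2HSV);m=cv2.inRange(hsv,(8,170,100),(20,255,255));m=cv2.morphologyEx(m,cv2.MORPH_CLOSE,np.ones((5,5)))
    T=np.array(get_calibration("wrist")["world_to_cam"]);K=np.array(get_calibration("wrist")["intrinsics"])
    n,l,st,ce=cv2.connectedComponentsWithStats(m)
    for i in range(1,n):
        if st[i,4]>250: print("lip?",st[i],"bottom-mid",ray("wrist",st[i,0]+st[i,2]/2-.5,st[i,1]+st[i,3],z).round(1),rect(l==i,T,K,z))
E
python3 - <<'E'
from h import *
im=grab_frame("wrist");s=sense();print(s["clock"],s["eef_pos"].round(1),s["tcp_rot"].round(3));print("B",gold(im));lips(im)
cv2.imwrite("pics/w11.png",im)
plan([446.8,116.7,51],np.pi+.068)
E
```

```text
19.05 [446.6 115.7 123.5] [-3.142 -0.    -3.076]
B (array([310, 240,  23,  14, 266], dtype=int32), array([321.3, 246.3]))
lip? [305 224  44  16 655] bottom-mid [443.1 118.2  43.5] (438.0, 117.9, 25.2, 9.0, -86.3)
lip? [401 224  45  16 695] bottom-mid [439.5 174.7  43.5] (434.4, 173.9, 25.7, 9.0, -86.3)
now [446.6 115.7 123.5] rot [-3.142 -0.    -3.076] | shift(old axes) [-0.3  1.  72.5] shift(new axes) [-0.3  1.  72.5] turn [-0.   -0.01 -0.12]
```

>>> servo_tool:
  rows:
    - [20,[0,2,35],[0,0,0]]
    - [20,[0,0,30],[0,0,0]]
    - [20,[0,0,7.5],[0,0,0]]
    - [20,[0,0,0],[0,0,0]]
    - [20,[0,0,0],[0,0,0]]

```text
clock: 19.68
eef_pos: [447.6, 119.6, 51.8]
tcp_rot: [3.141, 0.002, -3.073]
contact_force: [0.3, -1.2, -0.4]
opening: 0.289
```

>>> servo_tool:
  rows:
    - [20,[-6,0,0],[0,0,0]]
    - [20,[-6,0,0],[0,0,0]]
    - [20,[-6,0,0],[0,0,0]]
    - [20,[-5,0,0],[0,0,0]]
    - [20,[0,0,0],[0,0,0]]
    - [20,[0,0,0],[0,0,0]]

```text
clock: 20.42
eef_pos: [468.8, 120.4, 50.7]
tcp_rot: [-3.141, -0.002, -3.074]
contact_force: [-5.0, -0.1, 2.5]
opening: 0.284
```

Run:
```python
from h import *
im=grab_frame("wrist");s=sense();print(s["clock"],s["eef_pos"].round(1),s["tcp_rot"].round(3),s["contact_force"]);print("B",gold(im));lips(im)
cv2.imwrite("pics/w12.png",im[150:450,170:470].repeat(2,0).repeat(2,1))
a=cv2.imread("pics/w8.png")[::2,::2];b=np.zeros((480,640,3),np.uint8);b[150:450,170:470]=a
print("ref w8",gold(b));lips(b)
```

```text
20.475 [468.7 120.4  50.7] [-3.141e+00 -2.000e-03 -3.074e+00] [-5.15696945 -0.42857228  2.68359277]
B (array([310, 240,  23,  14, 275], dtype=int32), array([321.4, 246.2]))
lip? [ 284  208   67   24 1059] bottom-mid [442.  116.6  43.5] (437.0, 116.3, 25.8, 9.2, -86.18)
lip? [ 427  208   68   23 1528] bottom-mid [437.8 172.9  43.5] (433.1, 172.0, 26.2, 8.8, -86.18)
ref w8 (array([310, 243,  24,  14, 299], dtype=int32), array([321.3, 249.5]))
lip? [ 288  203   69   25 1547] bottom-mid [440.2 118.5  43.5] (435.1, 118.1, 26.6, 9.5, -86.18)
```

>>> servo_tool:
  rows:
    - [20,[-1.8,-1.7,0],[0,0,0]]
    - [20,[0,0,0],[0,0,0]]
    - [20,[0,0,0],[0,0,0]]

```text
clock: 20.85
eef_pos: [470.3, 118.9, 50.5]
tcp_rot: [-3.141, -0.003, -3.074]
contact_force: [-4.7, 2.3, 0.7]
opening: 0.282
```

Run:
```python
from h import *
im=grab_frame("wrist");s=sense();print(s["clock"],s["eef_pos"].round(1),s["tcp_rot"].round(3),s["contact_force"]);print("B",gold(im));lips(im)
```

```text
20.9 [470.2 118.9  50.5] [-3.141e+00 -3.000e-03 -3.074e+00] [-5.8206753  1.3976985  0.009598 ]
B (array([310, 240,  23,  14, 274], dtype=int32), array([321.3, 246.3]))
lip? [ 288  204   67   24 1109] bottom-mid [441.7 116.6  43.5] (436.8, 116.3, 25.8, 9.1, -86.18)
lip? [ 431  204   69   24 1581] bottom-mid [438.  172.9  43.5] (433.1, 172.0, 26.1, 9.1, -86.18)
```

>>> servo_tool:
  rows:
    - [20,[0,0,7],[0,0,0]]
    - [20,[0,0,7],[0,0,0]]
    - [20,[0,0,6],[0,0,0]]
    - [20,[0,0,0],[0,0,0]]

```text
clock: 21.4
eef_pos: [469.8, 118.7, 30.0]
tcp_rot: [-3.141, -0.004, -3.074]
contact_force: [-6.2, 0.8, -2.3]
opening: 0.286
```

>>> servo_tool:
  rows:
    - [20,[0,0,6],[0,0,0]]
    - [20,[0,0,6],[0,0,0]]
    - [20,[0,0,0],[0,0,0]]

```text
clock: 21.78
eef_pos: [469.8, 118.7, 18.1]
tcp_rot: [-3.141, -0.004, -3.074]
contact_force: [-5.9, -0.1, -3.6]
opening: 0.286
```

>>> servo_tool:
  rows:
    - [20,[0,0,2.8],[0,0,0]]
    - [20,[0,0,0],[0,0,0]]
    - [20,[0,0,0],[0,0,0]]

```text
clock: 22.15
eef_pos: [470.0, 118.7, 15.6]
tcp_rot: [-3.141, -0.003, -3.074]
contact_force: [-4.8, 0.9, -1.5]
opening: 0.284
```

>>> servo_tool:
  rows:
    - [20,[0,0,0.6],[0,0,0]]
    - [20,[4,0,0],[0,0,0]]
    - [20,[4,0,0],[0,0,0]]
    - [20,[0,0,0],[0,0,0]]
    - [20,[0,0,0],[0,0,0]]

```text
clock: 22.78
eef_pos: [463.8, 118.5, 15.6]
tcp_rot: [3.142, 0.0, -3.073]
contact_force: [-3.5, -1.3, -2.4]
opening: 0.286
```

>>> servo_tool:
  rows:
    - [20,[2,0,0],[0,0,0]]
    - [20,[0,0,0],[0,0,0]]
    - [20,[0,0,0],[0,0,0]]

```text
clock: 23.15
eef_pos: [461.9, 118.4, 15.7]
tcp_rot: [3.142, 0.0, -3.074]
contact_force: [-1.8, -0.2, -1.4]
opening: 0.28
```

>>> servo_tool:
  rows:
    - [20,[1.5,0,0],[0,0,0]]
    - [20,[0,0,0],[0,0,0]]
    - [34,[0,0,0],[0,0,0]]
    - [34,[0,0,0],[0,0,0]]
    - [34,[0,0,0],[0,0,0]]

```text
clock: 23.78
eef_pos: [460.3, 118.3, 15.7]
tcp_rot: [3.142, 0.0, -3.074]
contact_force: [0.4, -0.4, 0.2]
opening: 0.395
```

>>> servo_tool:
  rows:
    - [34,[0,0,-5],[0,0,0]]
    - [34,[0,0,-20],[0,0,0]]
    - [34,[0,0,-40],[0,0,0]]
    - [34,[10,28,-40],[0,0,0]]
    - [34,[0,0,0],[0,0,0]]
    - [34,[0,0,0],[0,0,0]]

```text
clock: 24.52
eef_pos: [448.1, 145.4, 120.5]
tcp_rot: [-3.141, 0.0, -3.073]
contact_force: [0.0, -0.6, -1.4]
opening: 0.401
```

Run:
```python
from h import *
im=grab_frame("wrist");s=sense();print(s["clock"],s["eef_pos"].round(1),s["tcp_rot"].round(3),s["contact_force"]);lips(im)
cv2.imwrite("pics/w13.png",im[120:420,170:470].repeat(2,0).repeat(2,1))
find("wrist",["cell0_center","switch_tab"])
f=lambda l:((proj("wrist",l)-[170,120])*2).round(0)
print("tab at 506,139,71",f([506,139,71]))
```

```text
24.575 [447.7 145.1 119.9] [-3.141e+00 -1.000e-03 -3.073e+00] [-0.28589059  0.45732148 -0.08493024]
lip? [348 217  46  17 718] bottom-mid [437.9 172.4  43.5] (432.7, 171.8, 25.6, 9.4, -86.16)
lip? [250 218  46  16 678] bottom-mid [441.7 116.3  43.5] (436.7, 116.1, 25.8, 8.8, -86.16)
wrist cell0_center 0.64 [457.4 169.2  40. ]
wrist cell0_center 0.64 [505.7 136.6  68.5]
wrist cell0_center 0.43 [459.   73.2  35.1]
wrist switch_tab 0.88 [501.6 136.3  73. ]
wrist switch_tab 0.3 [454.9 174.3  39.1]
tab at 506,139,71 [268. 486.]
```

View pics/w13.png

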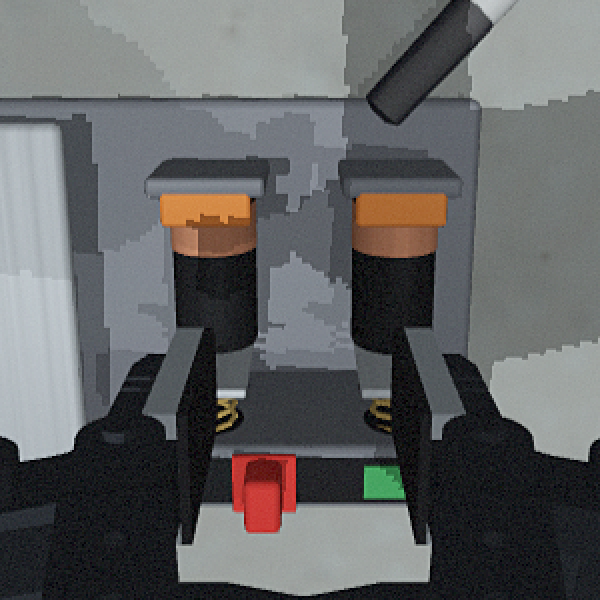

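Both cells are home under their lips, with flat ends level at row ~350. The red tab's top face is at about (263,508), in the off position, with green to the right. Next I'll work out the tab's position.

Run:
```python
from h import *
for (u,v) in [(244,532),(283,532),(244,485),(283,485)]: print(u,v,ray("wrist",170+u/2,120+v/2,78).round(1))
for (u,v) in [(232,454),(296,454),(232,512)]: print(u,v,ray("wrist",170+u/2,120+v/2,64).round(1))
print(proj("wrist",[500,139,78]))
plan([503,137,110],np.pi+.068)
```

```text
244 532 [516.1 133.3  78. ]
283 532 [515.4 143.8  78. ]
244 485 [501.7 132.6  78. ]
283 485 [501.1 142.9  78. ]
232 454 [501.1 128.2  64. ]
296 454 [499.9 146.2  64. ]
232 512 [519.8 129.   64. ]
[304.20686012 360.29688152]
now [447.6 144.9 119.6] rot [-3.141e+00 -2.000e-03 -3.074e+00] | shift(old axes) [-54.7 -11.6   9.5] shift(new axes) [-54.7 -11.6   9.6] turn [-0.03 -0.11 -0.02]
```

>>> servo_tool:
  rows:
    - [40,[-30,-5.4,0],[0,0,0]]
    - [40,[-30.4,-5.4,0],[0,0,0]]
    - [40,[0,0,0],[0,0,0]]
    - [40,[0,0,25],[0,0,0]]
    - [40,[0,0,20],[0,0,0]]
    - [40,[0,0,5],[0,0,0]]
    - [40,[0,0,0],[0,0,0]]
    - [40,[0,0,0],[0,0,0]]

```text
clock: 25.68
eef_pos: [509.5, 138.9, 71.2]
tcp_rot: [3.141, 0.001, -3.074]
contact_force: [0.2, 0.9, -0.0]
opening: 0.468
```

>>> servo_tool:
  rows:
    - [0,[0,0,0],[0,0,0]]
    - [0,[0,0,0],[0,0,0]]
    - [0,[0,0,0],[0,0,0]]
    - [0,[0,0,0],[0,0,0]]
    - [0,[0,0,0],[0,0,0]]
  force: 30

```text
clock: 26.3
eef_pos: [509.5, 139.0, 71.2]
tcp_rot: [3.141, 0.001, -3.073]
contact_force: [-1.9, -1.8, 6.4]
opening: 0.101
```

>>> servo_tool:
  rows:
    - [0,[0,8,0],[0,0,0]]
    - [0,[0,8,0],[0,0,0]]
    - [0,[0,8,0],[0,0,0]]
    - [0,[0,1,0],[0,0,0]]
    - [0,[0,0,0],[0,0,0]]
    - [0,[0,0,0],[0,0,0]]

```text
clock: 27.05
eef_pos: [508.0, 160.0, 71.1]
tcp_rot: [-3.136, 0.0, -3.071]
contact_force: [3.3, -26.5, 9.8]
opening: 0.1
```

>>> servo_tool:
  rows:
    - [40,[0,0,0],[0,0,0]]
    - [40,[0,0,0],[0,0,0]]
    - [40,[0,0,0],[0,0,0]]
    - [40,[0,0,-25],[0,0,0]]
    - [40,[40,0,-40],[0,0,0]]
    - [60,[50,0,-40],[0,0,0]]
    - [85,[0,0,0],[0,0,0]]
    - [85,[0,0,0],[0,0,0]]

```text
clock: 28.05
eef_pos: [419.6, 158.2, 174.8]
tcp_rot: [3.141, 0.002, -3.073]
contact_force: [0.2, -0.3, -1.0]
opening: 0.992
```

Run:
```python
from h import *
im=grab_frame("wrist");s=sense();print(s["clock"],s["eef_pos"].round(1),s["tcp_rot"].round(3));lips(im)
cv2.imwrite("pics/w14.png",im)
T=np.array(get_calibration("wrist")["world_to_cam"]);K=np.array(get_calibration("wrist")["intrinsics"])
find("wrist",["switch_tab"])
for d in trace("wrist","carton0_center"):
    if d["conf"]>.3:
        m=d["mask"];n,l,st,ce=cv2.connectedComponentsWithStats(m.astype(np.uint8))
        for i in range(1,n):
            if st[i,4]>300: print(round(d["conf"],2),ce[i].round(),rect(l==i,T,K,32))
```

```text
28.1 [419.6 158.  174.2] [ 3.142  0.    -3.073]
lip? [245 239  36  12 424] bottom-mid [441.6 116.5  43.5] (436.7, 116.4, 25.4, 8.3, -86.16)
lip? [322 239  36  12 418] bottom-mid [437.8 172.2  43.5] (433.0, 171.8, 25.3, 8.3, -86.16)
wrist switch_tab 0.66 [499.7 156.8  69.5]
0.71 [561. 235.] (419.6, 336.2, 72.6, 61.0, -11.59)
0.49 [267. 274.] (462.4, 118.4, 47.1, 26.8, 3.88)
```

View pics/w14.png

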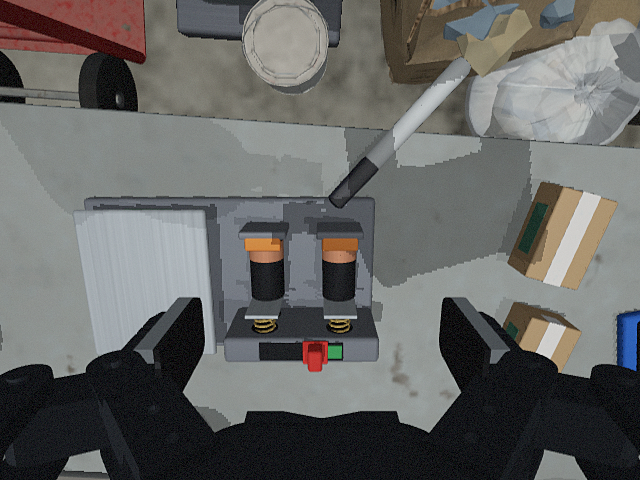

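The switch has moved: the tab is now at (315,353), next to the green mark. I'll measure its travel.

Run:
```python
from h import *
K=np.array(get_calibration("wrist")["intrinsics"]);uy=np.array([-.068,.9976])
def red(im,T,sub):
    hsv=cv2.cvtColor(im,cv2.COLOR_BGR2HSV);m=cv2.inRange(hsv,(0,150,70),(6,255,255))|cv2.inRange(hsv,(174,150,70),(180,255,255))
    m[:sub]=0;m[:,:230]=0;m[:,400:]=0
    ys,xs=np.where(m);r=ys.max()-3;c=xs[ys==r];print("bottom rows",r,c.min(),c.max(),"all",xs.min(),xs.max(),ys.min())
    p=rayT(T,K,(c.min()+c.max())/2,r,78);print(p.round(1),"y'",(p[:2]@uy).round(1))
T=np.array(get_calibration("wrist")["world_to_cam"]);red(cv2.imread("pics/w14.png"),T,320)
red(cv2.imread("pics/w3.png"),np.load("w3T.npy"),280)
im=cv2.imread("pics/w14.png");cv2.imwrite("pics/w14c.png",cv2.resize(im[300:380,220:385],None,fx=4,fy=4,interpolation=cv2.INTER_CUBIC))
```

```text
bottom rows 367 308 321 all 302 327 341
[510.9 158.9  78. ] y' 123.8
bottom rows 322 354 366 all 347 370 299
[513.6 138.   78. ] y' 102.8
```

View pics/w14c.png

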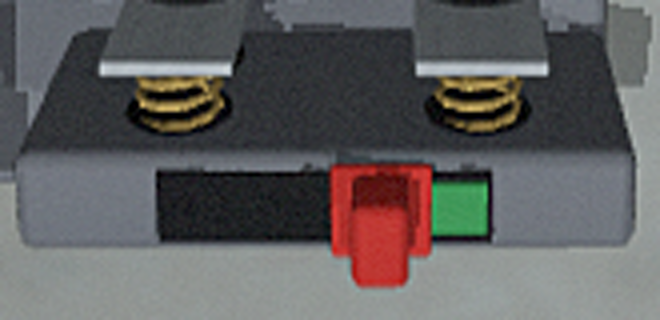

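The travel measures about 21 mm and a 26 N stop force built up. I'll confirm with a push from the -y side using shut fingers.

>>> servo_tool:
  rows:
    - [0,[-44,-15.5,25],[0,0,0]]
    - [0,[-44,-15.5,25],[0,0,0]]
    - [0,[0,0,0],[0,0,0]]
    - [0,[0,0,30],[0,0,0]]
    - [0,[0,0,20],[0,0,0]]
    - [0,[0,0,3],[0,0,0]]
    - [0,[0,0,0],[0,0,0]]
    - [0,[0,0,0],[0,0,0]]

```text
clock: 29.2
eef_pos: [509.3, 133.1, 72.5]
tcp_rot: [3.141, 0.001, -3.073]
contact_force: [0.7, -0.1, 0.2]
opening: 0.003
```

>>> servo_tool:
  rows:
    - [0,[0,3,0],[0,0,0]]
    - [0,[0,3,0],[0,0,0]]
    - [0,[0,0,0],[0,0,0]]
    - [0,[0,0,0],[0,0,0]]

```text
clock: 29.7
eef_pos: [508.4, 138.9, 71.7]
tcp_rot: [3.142, 0.0, -3.073]
contact_force: [-0.2, -0.6, 0.2]
opening: 0.0
```

>>> servo_tool:
  rows:
    - [0,[0,2,0],[0,0,0]]
    - [0,[0,0,0],[0,0,0]]
    - [0,[0,0,0],[0,0,0]]

```text
clock: 30.08
eef_pos: [508.3, 140.8, 71.6]
tcp_rot: [-3.142, -0.0, -3.074]
contact_force: [0.1, -0.7, 0.9]
opening: 0.003
```

>>> servo_tool:
  rows:
    - [0,[0,2,0],[0,0,0]]
    - [0,[0,0,0],[0,0,0]]
    - [0,[0,0,0],[0,0,0]]

```text
clock: 30.45
eef_pos: [508.1, 142.8, 71.6]
tcp_rot: [-3.142, -0.0, -3.073]
contact_force: [0.4, -0.6, 0.3]
opening: 0.001
```

>>> servo_tool:
  rows:
    - [0,[0,2,0],[0,0,0]]
    - [0,[0,0,0],[0,0,0]]
    - [0,[0,0,0],[0,0,0]]

```text
clock: 30.82
eef_pos: [508.0, 144.9, 71.9]
tcp_rot: [3.141, -0.0, -3.074]
contact_force: [-1.7, -1.0, 5.4]
opening: -0.005
```

>>> servo_tool:
  rows:
    - [0,[0,1.5,0],[0,0,0]]
    - [0,[0,0,0],[0,0,0]]
    - [0,[0,0,0],[0,0,0]]

```text
clock: 31.2
eef_pos: [508.1, 146.2, 72.0]
tcp_rot: [-3.141, 0.0, -3.073]
contact_force: [-0.7, -2.8, 4.3]
opening: -0.003
```

>>> servo_tool:
  rows:
    - [0,[0,1.5,0],[0,0,0]]
    - [0,[0,0,0],[0,0,0]]
    - [0,[0,0,0],[0,0,0]]

```text
clock: 31.58
eef_pos: [508.2, 147.7, 72.0]
tcp_rot: [-3.142, 0.001, -3.074]
contact_force: [-0.2, -2.4, 5.6]
opening: 0.001
```

>>> servo_tool:
  rows:
    - [0,[0,1.5,0],[0,0,0]]
    - [0,[0,0,0],[0,0,0]]
    - [0,[0,0,0],[0,0,0]]

```text
clock: 31.95
eef_pos: [508.1, 148.2, 72.0]
tcp_rot: [-3.14, 0.001, -3.073]
contact_force: [0.6, -9.6, 6.6]
opening: 0.003
```

The tab slid about 3 mm more and then hit its stop (9.6 N), so the switch is fully on. Now I'll retreat and locate the cartons from their tape strips.

>>> servo_tool:
  rows:
    - [0,[0,-4,0],[0,0,0]]
    - [0,[0,0,-40],[0,0,0]]
    - [40,[20,-8,-60],[0,0,0]]
    - [85,[20,-8,-60],[0,0,0]]
    - [85,[20,-8,-50],[0,0,0]]
    - [85,[20,-8,-50],[0,0,0]]
    - [85,[0,0,0],[0,0,0]]
    - [85,[0,0,0],[0,0,0]]

```text
clock: 32.95
eef_pos: [431.0, 108.4, 328.7]
tcp_rot: [3.141, 0.0, -3.074]
contact_force: [-1.0, -0.5, -1.2]
opening: 0.997
```

```bash
cat >> h.py <<'E'
def tapes(im,z=32,amin=150):
    """white tape strips: centre, length, width, angle in the world at height z (+ ends)"""
    T=np.array(get_calibration("wrist")["world_to_cam"]);K=np.array(get_calibration("wrist")["intrinsics"])
    hsv=cv2.cvtColor(im,cv2.COLOR_BGR2HSV);m=cv2.inRange(hsv,(0,0,165),(180,40,255))
    m=cv2.morphologyEx(m,cv2.MORPH_OPEN,np.ones((3,3)))
    n,l,st,ce=cv2.connectedComponentsWithStats(m)
    for i in range(1,n):
        if st[i,4]>amin:
            r=rect(l==i,T,K,z)
            if 40<r[2]<95 and r[3]<28: print("tape",ce[i].round(0),st[i,4],r)
E
python3 - <<'E'
from h import *
im=grab_frame("wrist");s=sense();print(s["clock"],s["eef_pos"].round(1),s["tcp_rot"].round(3));lips(im)
cv2.imwrite("pics/w15.png",im);tapes(im)
K=np.array(get_calibration("wrist")["intrinsics"]);T=np.array(get_calibration("wrist")["world_to_cam"])
hsv=cv2.cvtColor(im,cv2.COLOR_BGR2HSV)
m=cv2.inRange(hsv,(0,0,150),(180,45,255));m[:130]=0;m[300:]=0
n,l,st,ce=cv2.connectedComponentsWithStats(m)
for i in range(1,n):
    if st[i,4]>100: print(st[i],ce[i].round(),rect(l==i,T,K,32))
E
```

```text
33.0 [430.8 108.4 328. ] [-3.142e+00 -2.000e-03 -3.073e+00]
tape [431. 112.] 718 (340.8, 216.6, 84.7, 10.4, -38.41)
tape [ 90. 165.] 861 (420.0, -146.9, 72.6, 14.1, -10.34)
tape [534. 195.] 829 (420.8, 345.0, 73.2, 14.4, -11.56)
tape [ 98. 258.] 725 (527.3, -146.0, 72.6, 14.3, -2.43)
tape [514. 283.] 685 (525.4, 342.8, 72.6, 14.4, -12.72)
[ 80 131  20  69 873] [ 90. 165.] (419.9, -146.8, 72.9, 14.3, -10.63)
[397 130  24  18 200] [408. 137.] (364.5, 197.7, 24.2, 10.8, -40.31)
[516 163  37  66 848] [534. 195.] (420.7, 345.0, 74.2, 14.5, -11.5)
[ 202  176   89  102 8446] [247. 226.] (478.9, 26.9, 118.5, 96.4, 3.83)
[ 91 228  15  61 741] [ 98. 258.] (527.3, -146.0, 73.3, 14.5, -2.72)
[501 254  31  46 565] [516. 277.] (518.5, 344.3, 59.4, 14.4, -12.59)
```

Cartons by tape: A1 (420.8,345) −11.5°, A2 (525.4,342.8) −12.7°, A3 (420,−146.9) −10.4°, A4 (527.3,−146) −2.5°. The pan is at (480,27) +3.9°. I'll fetch A1.

>>> servo_tool:
  rows:
    - [85,[-1.2,47.3,30],[0,0,0]]
    - [85,[-1.2,47.3,30],[0,0,0]]
    - [85,[-1.2,47.3,30],[0,0,0]]
    - [85,[-1.2,47.4,30],[0,0,0]]
    - [85,[-1.2,47.4,30],[0,0,0]]
    - [85,[0,0,0],[0,0,7.7]]
    - [85,[0,0,0],[0,0,7.7]]
    - [85,[0,0,0],[0,0,0]]

```text
clock: 34.0
eef_pos: [420.2, 344.6, 177.2]
tcp_rot: [-3.139, -0.002, 2.942]
contact_force: [0.8, 0.2, -0.5]
opening: 0.995
```

```bash
cat > look.py <<'E'
import sys
from h import *
x,y,z,yaw=map(float,sys.argv[1:5]);zz=float(sys.argv[5]) if len(sys.argv)>5 else 32
im=grab_frame("wrist");s=sense();print(s["clock"],s["opening"]*85.4,s["contact_force"].round(1));tapes(im,zz)
plan([x,y,z],np.pi+np.deg2rad(yaw))
E
python3 look.py 420.8 345 10 -11.5
```

```text
34.05 84.92605365596259 [ 1.2 -0.3 -0.8]
tape [149. 123.] 1088 (333.8, 235.3, 75.9, 9.8, -38.32)
tape [345. 345.] 1404 (526.9, 342.5, 73.2, 14.2, -12.5)
now [420.4 344.5 177.7] rot [-3.140e+00 -2.000e-03  2.944e+00] | shift(old axes) [ -0.6   0.9 167.7] shift(new axes) [ -0.3   0.5 167.7] turn [-0.12 -0.1   0.17]
```

Run:
```python
from h import *
im=grab_frame("wrist");cv2.imwrite("pics/w16.png",im)
K=np.array(get_calibration("wrist")["intrinsics"]);T=np.array(get_calibration("wrist")["world_to_cam"])
print(proj("wrist",[420.8,345,32]))
hsv=cv2.cvtColor(im,cv2.COLOR_BGR2HSV)
for lo in(135,150,165,180):
  m=cv2.inRange(hsv,(0,0,lo),(180,45,255))
  n,l,st,ce=cv2.connectedComponentsWithStats(m)
  for i in range(1,n):
    if st[i,4]>200 and 200<ce[i][0]<450: print(lo,st[i],ce[i].round(),rect(l==i,T,K,32))
find("wrist",["carton0_center"])
print(hsv[int(230):300:10,300:350:6,2])
```

```text
[322.49734792 220.88057935]
135 [  374     0   131   108 10664] [441.  51.] (320.6, 445.2, 88.8, 62.3, 89.13)
135 [ 328  102  110   61 3379] [382. 129.] (368.1, 400.3, 77.2, 31.4, 89.93)
135 [  149   135   312   297 43519] [299. 310.] (483.6, 325.0, 259.1, 233.8, -6.99)
150 [ 376    0  128  107 9298] [440.  52.] (320.8, 444.8, 86.4, 62.2, 87.68)
150 [ 313  173   19   96 1242] [322. 225.] (421.7, 344.7, 72.9, 13.9, -11.72)
150 [ 335  304   21   82 1419] [345. 344.] (526.9, 342.3, 74.1, 14.3, -12.59)
165 [ 378    0  124  100 6116] [439.  52.] (321.4, 444.0, 79.9, 61.1, 78.59)
165 [313 226  19  43 739] [322. 249.] (441.0, 340.6, 33.4, 13.9, -11.38)
165 [ 335  304   21   81 1402] [345. 344.] (526.6, 342.4, 73.1, 14.3, -12.59)
180 [313 226  19  43 731] [322. 249.] (441.0, 340.6, 33.4, 13.9, -11.38)
180 [ 335  305   21   80 1397] [345. 344.] (526.9, 342.4, 72.5, 14.3, -12.59)
wrist carton0_center 0.79 [417.3 343.9  36.1]
[[170 183 157 195 178 159 145 122 121]
 [175 175 173 203 200 203 175 174 177]
 [176 177 170 202 203 203 172 173 176]
 [173 175 170 202 198 203 173 174 177]
 [145 148 145 146 141 144 148 149 148]
 [149 147 144 144 147 144 148 148 147]
 [151 156 130 135  68  71  85  77  76]]
```

It was only shadow on the tape. At a lower threshold A1 reads (421.7,344.7), so the plan holds.

>>> servo_tool:
  rows:
    - [85,[-1,0.5,50],[0,0,0]]
    - [85,[0,0,50],[0,0,0]]
    - [85,[0,0,40],[0,0,0]]
    - [85,[0,0,20],[0,0,0]]
    - [85,[0,0,7],[0,0,0]]
    - [85,[0,0,0],[0,0,0]]
    - [85,[0,0,0],[0,0,0]]

```text
clock: 35.02
eef_pos: [422.7, 345.6, 13.3]
tcp_rot: [3.14, 0.001, 2.941]
contact_force: [-0.9, 0.5, -0.9]
opening: 0.995
```

>>> servo_tool:
  rows:
    - [30,[0,0,0],[0,0,0]]
    - [30,[0,0,0],[0,0,0]]
    - [30,[0,0,0],[0,0,0]]
    - [30,[0,0,0],[0,0,0]]
    - [30,[0,0,0],[0,0,0]]
  force: 40

```text
clock: 35.65
eef_pos: [422.3, 345.4, 12.9]
tcp_rot: [3.141, 0.0, 2.941]
contact_force: [-1.5, -0.7, 5.9]
opening: 0.504
```

>>> servo_tool:
  rows:
    - [30,[0,0,-20],[0,0,0]]
    - [30,[0,0,-50],[0,0,0]]
    - [30,[0,0,-50],[0,0,-7.7]]
    - [30,[0,0,-20],[0,0,-7.7]]
    - [30,[0,0,0],[0,0,0]]
    - [30,[0,0,0],[0,0,0]]

```text
clock: 36.4
eef_pos: [421.4, 344.6, 151.2]
tcp_rot: [-3.141, -0.001, -3.076]
contact_force: [0.0, 0.0, -1.7]
opening: 0.506
```

```bash
sed -i 's/(0,0,165),(180,40,255))/(0,0,150),(180,45,255))/' h.py; python3 look.py 480 27 150 3.85
```

```text
36.45 43.313562122355364 [ 0.1 -0.7 -1.8]
tape [404. 149.] 3616 (365.7, 395.1, 70.6, 27.5, -89.37)
tape [550. 151.] 1402 (362.5, 495.4, 58.3, 20.6, 89.92)
tape [ 53. 378.] 909 (547.6, 145.8, 57.6, 20.5, -52.94)
now [421.3 344.5 150.8] rot [-3.140e+00 -2.000e-03 -3.076e+00] | shift(old axes) [ -37.8 -320.7    1.2] shift(new axes) [ -37.3 -320.7    0.8] turn [-0.08 -0.11 -0.08]
```

>>> servo_tool:
  rows:
    - [30,[-6.3,-53.5,0],[0,0,0]]
    - [30,[-6.3,-53.5,0],[0,0,0]]
    - [30,[-6.3,-53.5,0],[0,0,0]]
    - [30,[-6.3,-53.4,0],[0,0,0]]
    - [30,[-6.3,-53.4,0],[0,0,0]]
    - [30,[-6.3,-53.4,0],[0,0,0]]
    - [30,[0,0,0],[0,0,0]]
    - [30,[0,0,0],[0,0,0]]

```text
clock: 37.45
eef_pos: [480.9, 27.7, 151.3]
tcp_rot: [3.141, -0.002, -3.076]
contact_force: [-0.7, 1.2, -2.0]
opening: 0.508
```

Run:
```python
from h import *
im=grab_frame("wrist");s=sense();cv2.imwrite("pics/w17.png",im);lips(im);print(s["eef_pos"])
plan([480,27,45.5],np.pi+np.deg2rad(3.85))
# pan front edge visible?
hsv=cv2.cvtColor(im,cv2.COLOR_BGR2HSV);m=cv2.inRange(hsv,(0,0,150),(180,45,255))
K=np.array(get_calibration("wrist")["intrinsics"]);T=np.array(get_calibration("wrist")["world_to_cam"])
n,l,st,ce=cv2.connectedComponentsWithStats(m)
for i in range(1,n):
    if st[i,4]>600: print(st[i],ce[i].round(),rect(l==i,T,K,32))
```

```text
lip? [446 168  42  16 590] bottom-mid [442.4 117.9  43.5] (437.0, 116.8, 25.9, 9.1, -84.42)
lip? [534 168  44  15 614] bottom-mid [438.  174.1  43.5] (433.1, 172.7, 26.6, 8.8, -86.21)
[480.94033047  28.29602974 151.43575965]
now [480.9  28.3 151.4] rot [ 3.141e+00 -2.000e-03 -3.074e+00] | shift(old axes) [  0.8  -1.3 105.9] shift(new axes) [  1.   -1.2 105.9] turn [ 0.02 -0.1   0.01]
[  168     0   232   208 23349] [285.  78.] (401.5, 1.4, 150.4, 110.8, -77.43)
[  23   11  105  169 6922] [67. 70.] (408.4, -129.0, 100.1, 60.3, -1.05)
[  426    12   214   409 26757] [590. 243.] (497.1, 175.1, 294.2, 151.1, 15.57)
[552  15  81  37 633] [597.  38.] (352.3, 185.2, 48.6, 12.5, -62.52)
[ 423   78  106   52 4336] [475. 105.] (394.8, 119.7, 62.5, 31.0, -89.6)
[ 246  138  119  147 6898] [295. 173.] (471.6, 15.9, 101.3, 76.4, 2.84)
[ 358  141   36   82 1380] [378. 176.] (446.7, 61.3, 53.7, 22.3, 4.03)
[    0   142   252   239 25381] [111. 284.] (540.1, -118.1, 181.1, 163.5, 74.04)
[ 300  221   44  195 6809] [322. 319.] (552.6, 33.0, 155.5, 30.3, 3.66)
```

>>> servo_tool:
  rows:
    - [30,[1,-1.2,40],[0,0,0]]
    - [30,[0,0,40],[0,0,0]]
    - [30,[0,0,18],[0,0,0]]
    - [30,[0,0,5],[0,0,0]]
    - [30,[0,0,2],[0,0,0]]
    - [30,[0,0,0],[0,0,0]]
    - [30,[0,0,0],[0,0,0]]

```text
clock: 38.38
eef_pos: [481.2, 26.6, 48.0]
tcp_rot: [-3.142, 0.001, -3.073]
contact_force: [0.2, 0.2, -1.7]
opening: 0.503
```

>>> servo_tool:
  rows:
    - [30,[1,0,2.5],[0,0,0]]
    - [30,[0,0,0],[0,0,0]]
    - [30,[0,0,0],[0,0,0]]

```text
clock: 38.75
eef_pos: [479.8, 26.4, 44.9]
tcp_rot: [3.142, 0.0, -3.074]
contact_force: [0.2, -0.5, 1.6]
opening: 0.505
```

>>> servo_tool:
  rows:
    - [58,[0,0,0],[0,0,0]]
    - [58,[0,0,0],[0,0,0]]
    - [58,[0,0,0],[0,0,0]]
    - [58,[0,0,-15],[0,0,0]]
    - [70,[0,0,-50],[0,0,0]]
    - [85,[0,0,-50],[0,0,0]]
    - [85,[-11.3,52,-10],[0,0,0]]
    - [85,[-11.3,52,0],[0,0,0]]

```text
clock: 39.75
eef_pos: [496.4, 132.8, 172.7]
tcp_rot: [3.141, 0.004, -3.075]
contact_force: [0.6, 0.0, -0.2]
opening: 0.994
```

>>> servo_tool:
  rows:
    - [85,[-11.3,52,0],[0,0,0]]
    - [85,[-11.3,52,0],[0,0,0]]
    - [85,[-11.3,52,0],[0,0,0]]
    - [85,[-11.4,52,0],[0,0,0]]
    - [85,[0,0,0],[0,0,8.2]]
    - [85,[0,0,0],[0,0,8.2]]
    - [85,[0,0,0],[0,0,0]]
    - [85,[0,0,0],[0,0,0]]

```text
clock: 40.75
eef_pos: [526.3, 342.2, 170.4]
tcp_rot: [3.141, 0.0, 2.926]
contact_force: [0.1, 0.6, -0.6]
opening: 0.996
```

```bash
python3 look.py 526.5 342.5 12 -12.6
```

```text
40.8 84.80038096042666 [0.2 0.5 0.1]
now [526.3 342.2 170.3] rot [3.141 0.    2.926] | shift(old axes) [-1.000e-01  3.000e-01  1.583e+02] shift(new axes) [ -0.2   0.4 158.3] turn [0.02 0.02 0.23]
```

Run:
```python
from h import *
im=grab_frame("wrist");cv2.imwrite("pics/w18.png",im)
K=np.array(get_calibration("wrist")["intrinsics"]);T=np.array(get_calibration("wrist")["world_to_cam"])
print(proj("wrist",[526.5,342.5,32]))
hsv=cv2.cvtColor(im,cv2.COLOR_BGR2HSV)
for lo in(150,165,180,190):
  m=cv2.inRange(hsv,(0,0,lo),(180,45,255))
  n,l,st,ce=cv2.connectedComponentsWithStats(m)
  for i in range(1,n):
    if st[i,4]>200 and 200<ce[i][0]<450: print(lo,st[i],ce[i].round(),rect(l==i,T,K,32))
find("wrist",["carton0_center"])
```

```text
[322.07733086 223.04447313]
150 [312 172  20  31 497] [322. 185.] (500.8, 347.8, 21.4, 13.7, -12.48)
150 [312 226  20  44 768] [321. 250.] (544.8, 338.0, 33.3, 14.3, -12.49)
150 [261 250  23  31 286] [273. 264.] (549.4, 300.3, 24.3, 15.1, -3.12)
150 [227 275  34  51 530] [244. 300.] (572.7, 269.5, 43.2, 19.8, 2.33)
150 [194 288  39  86 360] [209. 328.] (595.3, 239.7, 74.9, 28.2, -19.25)
165 [312 226  20  44 752] [321. 250.] (544.8, 338.0, 33.4, 14.1, -12.11)
180 [312 227  20  43 739] [321. 250.] (545.2, 337.9, 32.6, 14.1, -12.11)
190 [312 227  20  42 691] [321. 250.] (544.8, 338.0, 31.8, 14.1, -12.83)
```

>>> servo_tool:
  rows:
    - [85,[0,0.4,50],[0,0,0]]
    - [85,[0,0,50],[0,0,0]]
    - [85,[0,0,35],[0,0,0]]
    - [85,[0,0,17],[0,0,0]]
    - [85,[0,0,6],[0,0,0]]
    - [85,[0,0,0],[0,0,0]]
    - [85,[0,0,0],[0,0,0]]

```text
clock: 41.78
eef_pos: [527.1, 343.2, 13.2]
tcp_rot: [3.14, 0.002, 2.924]
contact_force: [-1.0, -0.7, 0.2]
opening: 0.995
```

>>> servo_tool:
  rows:
    - [30,[0,0,0],[0,0,0]]
    - [30,[0,0,0],[0,0,0]]
    - [30,[0,0,0],[0,0,0]]
    - [30,[0,0,0],[0,0,0]]
    - [30,[0,0,0],[0,0,0]]
  force: 40

```text
clock: 42.4
eef_pos: [526.6, 342.9, 12.4]
tcp_rot: [3.141, 0.001, 2.923]
contact_force: [-0.1, 0.2, 6.2]
opening: 0.507
```

>>> servo_tool:
  rows:
    - [30,[0,0,-20],[0,0,0]]
    - [30,[0,0,-50],[0,0,0]]
    - [30,[0,0,-50],[0,0,-8.2]]
    - [30,[0,0,-30],[0,0,-8.2]]
    - [30,[0,0,0],[0,0,0]]
    - [30,[0,0,0],[0,0,0]]

```text
clock: 43.15
eef_pos: [525.6, 342.3, 161.2]
tcp_rot: [-3.141, -0.001, -3.076]
contact_force: [-0.3, -0.3, -2.2]
opening: 0.506
```

Run:
```python
from h import *
s=sense();print(s["opening"]*85.4);plan([480,27,160],np.pi+np.deg2rad(3.85))
```

```text
43.2421469025988
now [525.6 342.3 161.2] rot [-3.141e+00 -1.000e-03 -3.076e+00] | shift(old axes) [  66.2 -311.6    1.4] shift(new axes) [  66.7 -311.5    1.2] turn [-0.03 -0.06 -0.09]
```

>>> servo_tool:
  rows:
    - [30,[11.1,-52,0],[0,0,0]]
    - [30,[11.1,-52,0],[0,0,0]]
    - [30,[11.1,-52,0],[0,0,0]]
    - [30,[11.1,-52,0],[0,0,0]]
    - [30,[11.1,-52,0],[0,0,0]]
    - [30,[11.1,-51.6,0],[0,0,0]]
    - [30,[0,0,0],[0,0,0]]
    - [30,[0,0,0],[0,0,0]]

```text
clock: 44.15
eef_pos: [480.4, 27.3, 160.8]
tcp_rot: [3.141, -0.002, -3.076]
contact_force: [0.3, -0.4, -1.7]
opening: 0.504
```

>>> servo_tool:
  rows:
    - [30,[0,0,40],[0,0,0]]
    - [30,[0,0,30],[0,0,0]]
    - [30,[0,0,10],[0,0,0]]
    - [30,[0,0,0],[0,0,0]]
    - [30,[0,0,0],[0,0,0]]

```text
clock: 44.78
eef_pos: [481.9, 27.7, 82.6]
tcp_rot: [3.142, 0.001, -3.073]
contact_force: [-0.7, 0.6, -2.0]
opening: 0.505
```

>>> servo_tool:
  rows:
    - [30,[1.5,-0.7,3],[0,0,0]]
    - [30,[0,0,2],[0,0,0]]
    - [30,[0,0,1],[0,0,0]]
    - [30,[0,0,0],[0,0,0]]
    - [30,[0,0,0],[0,0,0]]

```text
clock: 45.4
eef_pos: [479.6, 26.4, 76.3]
tcp_rot: [3.142, 0.0, -3.074]
contact_force: [-2.2, -0.9, 7.2]
opening: 0.503
```

>>> servo_tool:
  rows:
    - [58,[0,0,0],[0,0,0]]
    - [58,[0,0,0],[0,0,0]]
    - [58,[0,0,0],[0,0,0]]
    - [58,[0,0,-15],[0,0,0]]
    - [70,[0,0,-45],[0,0,0]]
    - [85,[0,0,-45],[0,0,0]]
    - [85,[18,-42.2,0],[0,0,0]]
    - [85,[18,-42.2,0],[0,0,0]]

```text
clock: 46.4
eef_pos: [449.7, -60.9, 182.5]
tcp_rot: [-3.141, 0.003, -3.072]
contact_force: [-0.4, -0.7, 0.3]
opening: 0.996
```

>>> servo_tool:
  rows:
    - [85,[18,-42.2,0],[0,0,0]]
    - [85,[17.3,-42.2,0],[0,0,0]]
    - [85,[0,0,0],[0,0,7.1]]
    - [85,[0,0,0],[0,0,7.1]]
    - [85,[0,0,0],[0,0,0]]
    - [85,[0,0,0],[0,0,0]]

```text
clock: 47.15
eef_pos: [420.1, -146.7, 181.3]
tcp_rot: [-3.142, 0.001, 2.965]
contact_force: [-0.2, -0.2, 0.2]
opening: 0.993
```

```bash
cat > look2.py <<'E'
import sys
from h import *
x,y,z,yaw,zt=map(float,sys.argv[1:6])
im=grab_frame("wrist");cv2.imwrite("pics/last.png",im)
K=np.array(get_calibration("wrist")["intrinsics"]);T=np.array(get_calibration("wrist")["world_to_cam"])
p=proj("wrist",[x,y,zt]);print("px",p.round())
hsv=cv2.cvtColor(im,cv2.COLOR_BGR2HSV)
for lo in(150,170):
  m=cv2.inRange(hsv,(0,0,lo),(180,45,255))
  n,l,st,ce=cv2.connectedComponentsWithStats(m)
  for i in range(1,n):
    if 150<st[i,4]<4000 and np.hypot(*(ce[i]-p))<130: print(lo,st[i],ce[i].round(),rect(l==i,T,K,zt))
plan([x,y,z],np.pi+np.deg2rad(yaw))
E
python3 look2.py 420 -146.9 12 -10.4 32
```

```text
px [321. 220.]
150 [ 233  115  143   63 3082] [304. 147.] (368.6, -148.6, 104.8, 32.7, 89.88)
150 [ 313  172   20   95 1304] [323. 223.] (420.9, -146.2, 72.9, 14.1, -10.6)
150 [404 237  54  23 242] [430. 245.] (457.0, -69.0, 40.6, 17.4, 73.25)
150 [ 333  305   27   81 1388] [346. 344.] (528.9, -145.5, 73.7, 14.3, -2.6)
170 [314 172  19  22 321] [322. 180.] (392.8, -140.7, 15.5, 13.3, -10.23)
170 [313 223  19  44 744] [322. 247.] (439.7, -149.9, 34.4, 14.0, -10.23)
170 [ 333  305   27   80 1376] [346. 344.] (528.8, -145.5, 73.5, 14.3, -2.6)
now [ 420.  -146.6  181.1] rot [-3.142  0.     2.964] | shift(old axes) [ 1.000e-01 -2.000e-01  1.691e+02] shift(new axes) [ -0.   -0.3 169.1] turn [-0.    0.02  0.25]
```

>>> servo_tool:
  rows:
    - [85,[-0.5,0,50],[0,0,0]]
    - [85,[0,0,50],[0,0,0]]
    - [85,[0,0,44],[0,0,0]]
    - [85,[0,0,20],[0,0,0]]
    - [85,[0,0,6],[0,0,0]]
    - [85,[0,0,0],[0,0,0]]
    - [85,[0,0,0],[0,0,0]]

```text
clock: 48.08
eef_pos: [421.2, -147.1, 11.7]
tcp_rot: [-3.141, 0.002, 2.962]
contact_force: [0.6, 0.0, 0.9]
opening: 0.993
```

>>> servo_tool:
  rows:
    - [30,[0,0,0],[0,0,0]]
    - [30,[0,0,0],[0,0,0]]
    - [30,[0,0,0],[0,0,0]]
    - [30,[0,0,0],[0,0,0]]
    - [30,[0,0,0],[0,0,0]]
  force: 40

```text
clock: 48.7
eef_pos: [420.7, -147.0, 11.3]
tcp_rot: [-3.141, 0.001, 2.962]
contact_force: [-2.7, 1.0, 8.6]
opening: 0.508
```

>>> servo_tool:
  rows:
    - [30,[0,0,-20],[0,0,0]]
    - [30,[0,0,-50],[0,0,0]]
    - [30,[0,0,-50],[0,0,-7.1]]
    - [30,[0,0,-50],[0,0,-7.1]]
    - [30,[0,0,0],[0,0,0]]
    - [30,[0,0,0],[0,0,0]]

```text
clock: 49.45
eef_pos: [419.8, -146.6, 180.1]
tcp_rot: [3.141, -0.001, -3.075]
contact_force: [-0.4, -0.6, -1.8]
opening: 0.504
```

Run:
```python
from h import *
s=sense();print(s["opening"]*85.4);plan([480,27,180],np.pi+np.deg2rad(3.85))
```

```text
43.07002058279082
now [ 419.8 -146.6  180.1] rot [ 3.141e+00 -1.000e-03 -3.075e+00] | shift(old axes) [-7.170e+01  1.692e+02  1.000e-01] shift(new axes) [-7.170e+01  1.692e+02  1.000e-01] turn [ 0.02 -0.04 -0.02]
```

>>> servo_tool:
  rows:
    - [30,[-18,42.3,0],[0,0,0]]
    - [30,[-18,42.3,0],[0,0,0]]
    - [30,[-18,42.3,0],[0,0,0]]
    - [30,[-18,42.3,0],[0,0,0]]
    - [30,[0,0,0],[0,0,0]]
    - [30,[0,0,35],[0,0,0]]
    - [30,[0,0,27],[0,0,0]]
    - [30,[0,0,0],[0,0,0]]

```text
clock: 50.45
eef_pos: [477.8, 26.1, 115.9]
tcp_rot: [-3.141, -0.007, -3.074]
contact_force: [-0.5, 0.1, -1.5]
opening: 0.507
```

>>> servo_tool:
  rows:
    - [30,[0,0,3],[0,0,0]]
    - [30,[0,0,0],[0,0,0]]
    - [30,[0,0,0],[0,0,0]]

```text
clock: 50.82
eef_pos: [481.2, 26.8, 116.5]
tcp_rot: [-3.142, 0.001, -3.074]
contact_force: [0.3, -0.3, -1.9]
opening: 0.505
```

>>> servo_tool:
  rows:
    - [30,[1,0,4],[0,0,0]]
    - [30,[0,0,3],[0,0,0]]
    - [30,[0,0,1.5],[0,0,0]]
    - [30,[0,0,0],[0,0,0]]
    - [30,[0,0,0],[0,0,0]]

```text
clock: 51.45
eef_pos: [479.7, 26.8, 107.4]
tcp_rot: [3.142, -0.0, -3.073]
contact_force: [-2.5, 0.1, 2.3]
opening: 0.505
```

>>> servo_tool:
  rows:
    - [58,[0,0,0],[0,0,0]]
    - [58,[0,0,0],[0,0,0]]
    - [58,[0,0,0],[0,0,0]]
    - [58,[0,0,-15],[0,0,0]]
    - [70,[0,0,-40],[0,0,0]]
    - [85,[0,0,-25],[0,0,0]]
    - [85,[-9.3,-43.8,0],[0,0,0]]
    - [85,[-9.3,-43.8,0],[0,0,0]]

```text
clock: 52.45
eef_pos: [505.1, -60.1, 189.1]
tcp_rot: [-3.141, 0.002, -3.072]
contact_force: [0.2, 0.6, -0.1]
opening: 0.994
```

>>> servo_tool:
  rows:
    - [85,[-9.4,-43.8,0],[0,0,0]]
    - [85,[-9.4,-43.8,0],[0,0,0]]
    - [85,[0,0,0],[0,0,6.5]]
    - [85,[0,0,0],[0,0,0]]
    - [85,[0,0,0],[0,0,0]]

```text
clock: 53.08
eef_pos: [529.0, -145.1, 187.8]
tcp_rot: [-3.142, 0.0, 3.099]
contact_force: [0.4, 0.5, -0.0]
opening: 0.999
```

```bash
python3 look2.py 528.5 -145.7 12 -2.6 32
```

```text
px [321. 217.]
150 [ 312  169   19   94 1467] [322. 217.] (528.4, -145.3, 73.4, 13.6, -2.2)
150 [339 270  51  44 631] [361. 296.] (592.3, -111.6, 42.3, 33.6, 80.87)
150 [378 309  23  27 211] [389. 323.] (621.7, -92.3, 23.0, 15.8, 30.81)
170 [312 169  19  31 508] [321. 182.] (503.1, -144.3, 22.6, 13.6, -2.52)
170 [313 227  18  35 549] [321. 246.] (550.3, -146.0, 27.8, 13.5, -2.84)
now [ 529.  -145.   187.7] rot [-3.142  0.     3.099] | shift(old axes) [  0.5  -0.7 175.7] shift(new axes) [  0.4  -0.7 175.7] turn [-0.    0.02  0.15]
```

>>> servo_tool:
  rows:
    - [85,[0.5,-0.4,50],[0,0,0]]
    - [85,[0,0,50],[0,0,0]]
    - [85,[0,0,50],[0,0,0]]
    - [85,[0,0,19],[0,0,0]]
    - [85,[0,0,6],[0,0,0]]
    - [85,[0,0,0],[0,0,0]]
    - [85,[0,0,0],[0,0,0]]

```text
clock: 54.0
eef_pos: [529.4, -146.0, 13.5]
tcp_rot: [-3.141, 0.002, 3.097]
contact_force: [-0.6, -1.0, -0.2]
opening: 0.993
```

>>> servo_tool:
  rows:
    - [30,[0,0,0],[0,0,0]]
    - [30,[0,0,0],[0,0,0]]
    - [30,[0,0,0],[0,0,0]]
    - [30,[0,0,0],[0,0,0]]
    - [30,[0,0,0],[0,0,0]]
  force: 40

```text
clock: 54.62
eef_pos: [528.8, -146.0, 12.9]
tcp_rot: [-3.141, 0.001, 3.096]
contact_force: [-1.1, 0.5, 5.9]
opening: 0.506
```

>>> servo_tool:
  rows:
    - [30,[0,0,-20],[0,0,0]]
    - [30,[0,0,-50],[0,0,0]]
    - [30,[0,0,-50],[0,0,-6.5]]
    - [30,[0,0,-50],[0,0,0]]
    - [30,[0,0,-20],[0,0,0]]
    - [30,[0,0,0],[0,0,0]]
    - [30,[0,0,0],[0,0,0]]

```text
clock: 55.5
eef_pos: [527.6, -145.6, 201.0]
tcp_rot: [3.141, -0.002, -3.074]
contact_force: [-0.6, 0.3, -1.8]
opening: 0.503
```

Run:
```python
from h import *
s=sense();print(s["opening"]*85.4);plan([480,27,200],np.pi+np.deg2rad(3.85))
```

```text
42.969171882138674
now [ 527.6 -145.6  201. ] rot [ 3.141e+00 -2.000e-03 -3.074e+00] | shift(old axes) [ 35.7 175.4   1.2] shift(new axes) [ 35.9 175.4   1. ] turn [ 0.04 -0.11  0.05]
```

>>> servo_tool:
  rows:
    - [30,[8.9,43.8,0],[0,0,0]]
    - [30,[8.9,43.8,0],[0,0,0]]
    - [30,[8.9,43.9,0],[0,0,0]]
    - [30,[9,43.9,0],[0,0,0]]
    - [30,[0,0,0],[0,0,0]]
    - [30,[0,0,30],[0,0,0]]
    - [30,[0,0,20],[0,0,0]]
    - [30,[0,0,0],[0,0,0]]

```text
clock: 56.5
eef_pos: [479.3, 26.0, 150.1]
tcp_rot: [-3.141, -0.005, -3.074]
contact_force: [0.2, 0.6, -1.9]
opening: 0.506
```

>>> servo_tool:
  rows:
    - [30,[0,0,3],[0,0,0]]
    - [30,[0,0,0],[0,0,0]]
    - [30,[0,0,0],[0,0,0]]

```text
clock: 56.88
eef_pos: [481.3, 26.6, 149.8]
tcp_rot: [-3.142, 0.001, -3.074]
contact_force: [0.3, 0.6, -2.2]
opening: 0.507
```

>>> servo_tool:
  rows:
    - [30,[1,0,4],[0,0,0]]
    - [30,[0,0,3],[0,0,0]]
    - [30,[0,0,1.8],[0,0,0]]
    - [30,[0,0,0],[0,0,0]]
    - [30,[0,0,0],[0,0,0]]

```text
clock: 57.5
eef_pos: [480.0, 26.7, 140.9]
tcp_rot: [3.142, 0.0, -3.073]
contact_force: [-2.4, 0.3, 5.8]
opening: 0.504
```

Contact. Release, rise and back off towards the robot for the final check.

>>> servo_tool:
  rows:
    - [58,[0,0,0],[0,0,0]]
    - [58,[0,0,0],[0,0,0]]
    - [58,[0,0,0],[0,0,0]]
    - [58,[0,0,-15],[0,0,0]]
    - [70,[0,0,-40],[0,0,0]]
    - [85,[0,0,-50],[0,0,0]]
    - [85,[30,20,-40],[0,0,0]]
    - [85,[30,20,-20],[0,0,0]]

```text
clock: 58.5
eef_pos: [417.5, 62.8, 308.7]
tcp_rot: [3.141, 0.004, -3.074]
contact_force: [0.7, 0.7, 0.1]
opening: 0.995
```

>>> servo_tool:
  rows:
    - [85,[0,0,0],[0,0,0]]
    - [85,[0,0,0],[0,0,0]]
    - [85,[0,0,0],[0,0,0]]

```text
clock: 58.88
eef_pos: [417.6, 62.1, 305.0]
tcp_rot: [-3.141, -0.001, -3.074]
contact_force: [-0.2, 0.5, -0.5]
opening: 0.994
```

Run:
```python
from h import *
im=grab_frame("wrist");s=sense();cv2.imwrite("pics/end.png",im);print(s["clock"],s["eef_pos"].round(1));lips(im);tapes(im,160)
sd=grab_frame("side");sc=grab_frame("scene")
a=cv2.resize(sd[200:320,270:400],None,fx=3,fy=3);b=cv2.resize(im,(480,360))
b2=np.zeros((360,800-390,3),np.uint8);b2[:]=cv2.resize(im[60:420,80:490],(410,360))
cv2.imwrite("pics/endc.png",np.hstack([a,b2]))
find("wrist",["white_flask","silver_spray","switch_tab"]);find("scene",["white_flask","silver_spray"])
```

```text
58.925 [417.6  62.1 304.9]
tape [271. 293.] 1583 (479.8, 26.2, 72.8, 14.3, 3.76)
tape [285. 406.] 550 (579.9, 41.8, 44.0, 14.9, 86.92)
wrist white_flask 0.56 [620.3  40.8  72.2]
wrist silver_spray 0.57 [ 661.6 -148.7  153.6]
wrist switch_tab 0.87 [505.6 154.9  70.5]
scene white_flask 0.68 [632.2  17.1  77.5]
scene silver_spray 0.94 [ 655.6 -200.6  117.7]
```

View pics/endc.png

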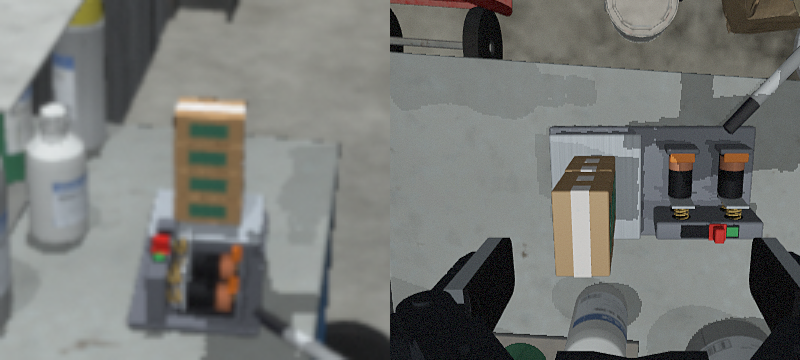

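The picture shows a straight column of four cartons on the pan, both cells under their lips, and the tab at (718,233) by the green mark. One last numeric check of the switch before handing in.

Run:
```python
from h import *
im=cv2.imread("pics/end.png");K=np.array(get_calibration("wrist")["intrinsics"]);uy=np.array([-.068,.9976])
T=np.array(get_calibration("wrist")["world_to_cam"])
hsv=cv2.cvtColor(im,cv2.COLOR_BGR2HSV);m=cv2.inRange(hsv,(0,150,70),(6,255,255))|cv2.inRange(hsv,(174,150,70),(180,255,255));m[:250]=0;m[:,:380]=0;m[:,450:]=0
g=cv2.inRange(hsv,(50,100,60),(80,255,255));g[:250]=0;g[350:]=0;g[:,:380]=0;g[:,450:]=0
ys,xs=np.where(m);r=ys.max()-2;c=xs[ys==r];p=rayT(T,K,(c.min()+c.max())/2,r,78);print(p.round(1),"y'",(p[:2]@uy).round(1),"off was 102.8, after grip 123.8")
gy,gx=np.where(g);print("carriage right",xs.max(),"green cols",gx.min(),gx.max())
```

```text
[512.1 157.4  78. ] y' 122.2 off was 102.8, after grip 123.8
carriage right 416 green cols 416 428
```

The camera reading doesn't clearly show that the second push advanced the tab. I'll repeat the exact w14 viewpoint and compare directly.

>>> servo_tool:
  rows:
    - [85,[0,32,0],[0,0,0]]
    - [85,[0,32,0],[0,0,0]]
    - [85,[-8.6,31.6,0],[0,0,0]]
    - [60,[0,0,45],[0,0,0]]
    - [40,[0,0,45],[0,0,0]]
    - [40,[0,0,41],[0,0,0]]
    - [40,[0,0,0],[0,0,0]]
    - [40,[0,0,0],[0,0,0]]

```text
clock: 60.28
eef_pos: [420.3, 158.7, 175.7]
tcp_rot: [3.141, 0.001, -3.074]
contact_force: [0.5, -0.4, 0.5]
opening: 0.466
```

```bash
cat > sw.py <<'E'
from h import *
def cols(im,n):
    hsv=cv2.cvtColor(im,cv2.COLOR_BGR2HSV);m=cv2.inRange(hsv,(0,150,70),(6,255,255))|cv2.inRange(hsv,(174,150,70),(180,255,255));m[:320]=0;m[:,:240]=0;m[:,400:]=0
    g=cv2.inRange(hsv,(50,100,60),(80,255,255));g[:320]=0;g[370:]=0;g[:,:240]=0;g[:,400:]=0
    ys,xs=np.where(m);gy,gx=np.where(g);r=ys.max()-3;c=xs[ys==r]
    print(n,"red cols",xs.min(),xs.max(),"rows",ys.min(),ys.max(),"tab cols",c.min(),c.max(),"green",gx.min(),gx.max(),gy.min(),gy.max())
    hs=cv2.inRange(hsv,(8,170,100),(20,255,255));n_,l,st,ce=cv2.connectedComponentsWithStats(hs)
    print([ (st[i,:4].tolist()) for i in range(1,n_) if st[i,4]>250])
im=grab_frame("wrist");print(sense()["eef_pos"].round(1));cv2.imwrite("pics/sw.png",im)
cols(cv2.imread("pics/w14.png"),"w14");cols(im,"now")
E
python3 sw.py
```

```text
[420.6 158.8 176.1]
w14 red cols 302 327 rows 341 370 tab cols 308 321 green 328 341 345 358
[[245, 239, 36, 12], [322, 239, 36, 12]]
now red cols 298 323 rows 340 369 tab cols 304 317 green 324 340 344 356
[[322, 237, 35, 13]]
```

Direct comparison shows the tab about 2 mm back from its w14 position. The opening jaw probably dragged it while it was still closing on the descent. I'll push again with the fingers shut beforehand.

>>> servo_tool:
  rows:
    - [0,[0,0,0],[0,0,0]]
    - [0,[0,0,0],[0,0,0]]
    - [0,[0,0,0],[0,0,0]]
    - [0,[0,0,0],[0,0,0]]
    - [0,[-43.7,-13.5,0],[0,0,0]]
    - [0,[-43.7,-13.5,0],[0,0,0]]
    - [0,[0,0,0],[0,0,0]]
    - [0,[0,0,0],[0,0,0]]

```text
clock: 61.32
eef_pos: [507.6, 137.3, 174.0]
tcp_rot: [-3.141, -0.002, -3.074]
contact_force: [-0.3, 0.0, -0.3]
opening: -0.003
```

>>> servo_tool:
  rows:
    - [0,[0,0,50],[0,0,0]]
    - [0,[0,0,35],[0,0,0]]
    - [0,[0,0,14],[0,0,0]]
    - [0,[0,0,7],[0,0,0]]
    - [0,[0,0,0],[0,0,0]]
    - [0,[0,0,0],[0,0,0]]

```text
clock: 62.08
eef_pos: [509.2, 137.7, 69.6]
tcp_rot: [3.141, 0.002, -3.074]
contact_force: [0.7, 0.1, 0.4]
opening: -0.002
```

>>> servo_tool:
  rows:
    - [0,[0,3,0],[0,0,0]]
    - [0,[0,0,0],[0,0,0]]
    - [0,[0,0,0],[0,0,0]]

```text
clock: 62.45
eef_pos: [508.5, 140.5, 68.7]
tcp_rot: [3.142, 0.001, -3.073]
contact_force: [0.3, -0.2, 2.4]
opening: -0.001
```

>>> servo_tool:
  rows:
    - [0,[0,3,0],[0,0,0]]
    - [0,[0,0,0],[0,0,0]]
    - [0,[0,0,0],[0,0,0]]

```text
clock: 62.82
eef_pos: [508.4, 142.4, 68.6]
tcp_rot: [-3.14, 0.0, -3.073]
contact_force: [2.5, -10.7, 4.1]
opening: -0.001
```

>>> servo_tool:
  rows:
    - [0,[0,2,0],[0,0,0]]
    - [0,[0,0,0],[0,0,0]]
    - [0,[0,0,0],[0,0,0]]

```text
clock: 63.2
eef_pos: [508.3, 142.8, 68.6]
tcp_rot: [-3.138, 0.0, -3.072]
contact_force: [2.1, -20.4, 5.8]
opening: -0.003
```

>>> servo_tool:
  rows:
    - [0,[0,2,0],[0,0,0]]
    - [0,[0,0,0],[0,0,0]]
    - [0,[0,0,0],[0,0,0]]

```text
clock: 63.58
eef_pos: [508.2, 143.3, 68.6]
tcp_rot: [-3.135, -0.0, -3.071]
contact_force: [5.4, -30.6, 7.4]
opening: -0.002
```

>>> servo_tool:
  rows:
    - [0,[0,-3,0],[0,0,0]]
    - [0,[0,-3,0],[0,0,0]]
    - [0,[0,-3,0],[0,0,0]]
    - [0,[0,0,-20],[0,0,0]]
    - [0,[0,0,-45],[0,0,0]]
    - [0,[44,15,-40],[0,0,0]]
    - [0,[44,15,0],[0,0,0]]
    - [0,[0,0,0],[0,0,0]]

```text
clock: 64.58
eef_pos: [415.5, 162.8, 173.6]
tcp_rot: [3.141, -0.001, -3.072]
contact_force: [0.7, 0.6, -0.6]
opening: -0.001
```

>>> servo_tool:
  rows:
    - [40,[0,0,0],[0,0,0]]
    - [40,[0,0,0],[0,0,0]]
    - [40,[0,0,0],[0,0,0]]
    - [40,[0,0,0],[0,0,0]]

```text
clock: 65.08
eef_pos: [418.8, 162.2, 173.2]
tcp_rot: [-3.141, -0.0, -3.074]
contact_force: [-0.5, 0.5, 0.4]
opening: 0.471
```

```bash
python3 sw.py
python3 - <<'E'
from h import *
im=cv2.imread("pics/sw.png");hsv=cv2.cvtColor(im,cv2.COLOR_BGR2HSV)
def ch(p):
    h,s,v=map(int,p)
    if s>140 and (h<7 or h>173): return "R" if v>150 else "r"
    if s>90 and 45<h<85: return "G"
    return "#" if v<35 else "+" if v<60 else "-" if v<100 else "."
for r in range(328,374,2): print(r,"".join(ch(hsv[r,c]) for c in range(226,386,1)))
E
```

```text
[418.8 162.3 173.3]
w14 red cols 302 327 rows 341 370 tab cols 308 321 green 328 341 345 358
[[245, 239, 36, 12], [322, 239, 36, 12]]
now red cols 297 321 rows 343 373 tab cols 302 315 green 322 336 347 360
[[317, 240, 35, 13]]
328 ####--...............################G#########-----++-+-+----+---+-+-----+--+-+----+-+--------G###-..............-##..##+-++----+----------+-++...+############
330 #####G####-..........+###+########+###########+--++---+-++++------++-----------+--+-------+--+-####################-..##G+----+----+---+-------++..+############
332 #+######+####-.......+##++##################+-----+---+----+-------------+--------------------+-+#r#-----+--........-###+--+----------+---+--+--+...####+#######
334 ###############......-####+#########G###G#G#+----+-+----------++-+-------+------------------+---+-+++###+.......-###++---------++-+-------+-+--+++..#G#######G+#
336 +####+####+####-.....-##+++G################-----------+-+--+--+-----------+----+-------+---++---+---+----+++-----------+-+----+---+----+++----+-+..G###########
338 ###############-.....-##+##############G###
[... 2222 characters left out ...]
...................................#####
366 #######++###########+##++##+###+####+.......................................RRRRRRRRRRRRRRr................................................................+####
368 #########################+##########........................................RRRRRRRRRRRRRR..................................................................####
370 ######+##+##############++##+#r####+........................................RRRRRRRRRRRRRR..................................................................+###
372 ###+++###########+#+####+++++#+##G#..........................................RRRRRRRRRRRRR...................................................................G#+
```

The push moved the tab forward again and ended at a firm stop (30 N). To measure total travel cleanly, I'll go back to the exact w3 viewpoint, which was taken with the switch off.

>>> servo_tool:
  rows:
    - [40,[0,0,-28.7],[0,0,0]]
    - [40,[-18.5,-54.1,0],[0,0,0]]
    - [85,[0,0,0],[0,0,3.9]]
    - [85,[0,0,0],[0,0,0]]
    - [85,[0,0,0],[0,0,0]]
    - [85,[0,0,0],[0,0,0]]

```text
clock: 65.88
eef_pos: [440.5, 110.1, 202.1]
tcp_rot: [-3.142, -0.0, -3.14]
contact_force: [-0.1, 0.6, -0.7]
opening: 0.996
```

```bash
cat > cmp.py <<'E'
from h import *
K=np.array(get_calibration("wrist")["intrinsics"]);uy=np.array([-.068,.9976]);ux=np.array([.9976,.068])
def meas(im,T,n):
    hsv=cv2.cvtColor(im,cv2.COLOR_BGR2HSV);m=cv2.inRange(hsv,(0,140,50),(7,255,255))|cv2.inRange(hsv,(173,140,50),(180,255,255));m[:285]=0;m[345:]=0;m[:,:300]=0;m[:,430:]=0
    k,l,st,ce=cv2.connectedComponentsWithStats(m);i=1+st[1:,4].argmax();print(n,"red",st[i],ce[i].round(1))
    g=cv2.inRange(hsv,(50,90,50),(85,255,255));g[:285]=0;g[345:]=0;g[:,:300]=0;g[:,430:]=0
    k2,l2,s2,c2=cv2.connectedComponentsWithStats(g);j=1+s2[1:,4].argmax();print(" green",s2[j])
    p=rayT(T,K,*ce[i],70);a=rayT(T,K,s2[j,0]+s2[j,2]-.5,s2[j,1]+s2[j,3]/2,64)
    print(" red centroid y'@70",(p[:2]@uy).round(2),"x'",(p[:2]@ux).round(1),"green right y'@64",(a[:2]@uy).round(2),"red rel green right",((p[:2]-a[:2])@uy).round(2))
T=np.load("w3T.npy");meas(cv2.imread("pics/w3.png"),T,"w3")
im=grab_frame("wrist");s=sense();print(s["eef_pos"].round(1),s["tcp_rot"].round(3));T=np.array(get_calibration("wrist")["world_to_cam"]);cv2.imwrite("pics/w3b.png",im);meas(im,T,"now")
E
python3 cmp.py
```

```text
w3 red [347 299  25  27 573] [359.  310.9]
 green [395 300  17  14 216]
 red centroid y'@70 102.99 x' 516.6 green right y'@64 144.08 red rel green right -41.09
[440.5 110.1 202.1] [-3.142 -0.    -3.14 ]
now red [374 298  24  28 581] [385.9 310.5]
 green [398 301  13  14 175]
 red centroid y'@70 124.0 x' 516.8 green right y'@64 143.88 red rel green right -19.88
```

Travel from off measures 21.2 mm, with scale checked on the 56 mm lip spacing, so it's past 20. The margin is slim, and each hard push moved the tab a bit further. I'll make one sustained push, shutting the fingers first.

>>> servo_tool:
  rows:
    - [0,[0,0,0],[0,0,-3.9]]
    - [0,[0,0,0],[0,0,0]]
    - [0,[0,0,0],[0,0,0]]
    - [0,[0,0,0],[0,0,0]]
    - [0,[-35,10.6,0],[0,0,0]]
    - [0,[-35,10.6,0],[0,0,0]]
    - [0,[0,0,30],[0,0,0]]
    - [0,[0,0,0],[0,0,0]]

```text
clock: 66.92
eef_pos: [507.5, 135.2, 170.3]
tcp_rot: [-3.141, -0.004, -3.074]
contact_force: [-0.0, 0.3, -0.3]
opening: 0.001
```

>>> servo_tool:
  rows:
    - [0,[0,0,50],[0,0,0]]
    - [0,[0,0,35],[0,0,0]]
    - [0,[0,0,12],[0,0,0]]
    - [0,[0,0,3],[0,0,0]]
    - [0,[0,0,0],[0,0,0]]
    - [0,[0,0,0],[0,0,0]]

```text
clock: 67.68
eef_pos: [509.9, 135.8, 73.4]
tcp_rot: [3.141, 0.002, -3.074]
contact_force: [-0.7, 0.1, -0.4]
opening: 0.0
```

>>> servo_tool:
  rows:
    - [0,[0,4,-1],[0,0,0]]
    - [0,[0,4,0],[0,0,0]]
    - [0,[0,3,0],[0,0,0]]
    - [0,[0,0,0],[0,0,0]]
    - [0,[0,0,0],[0,0,0]]

```text
clock: 68.3
eef_pos: [508.3, 146.6, 73.1]
tcp_rot: [-3.142, -0.0, -3.073]
contact_force: [-0.0, -0.7, -0.4]
opening: -0.006
```

>>> servo_tool:
  rows:
    - [0,[0,2,0],[0,0,0]]
    - [0,[0,0,0],[0,0,0]]
    - [0,[0,0,0],[0,0,0]]

```text
clock: 68.68
eef_pos: [508.1, 148.0, 73.1]
tcp_rot: [-3.141, -0.0, -3.073]
contact_force: [1.3, -5.1, 1.3]
opening: 0.001
```

>>> servo_tool:
  rows:
    - [0,[0,2,0],[0,0,0]]
    - [0,[0,0,0],[0,0,0]]
    - [0,[0,0,0],[0,0,0]]

```text
clock: 69.05
eef_pos: [508.1, 148.5, 73.1]
tcp_rot: [-3.139, -0.0, -3.072]
contact_force: [2.7, -16.3, 2.2]
opening: -0.005
```

>>> servo_tool:
  rows:
    - [0,[0,1.5,0],[0,0,0]]
    - [0,[0,0,0],[0,0,0]]
    - [0,[0,0,0],[0,0,0]]
    - [0,[0,0,0],[0,0,0]]
    - [0,[0,0,0],[0,0,0]]
    - [0,[0,0,0],[0,0,0]]
    - [0,[0,0,0],[0,0,0]]
    - [0,[0,0,0],[0,0,0]]

```text
clock: 70.05
eef_pos: [508.0, 148.8, 73.1]
tcp_rot: [-3.137, -0.001, -3.072]
contact_force: [3.9, -24.4, 2.1]
opening: -0.0
```

>>> servo_tool:
  rows:
    - [0,[0,-3,0],[0,0,0]]
    - [0,[0,-3,0],[0,0,0]]
    - [0,[0,-3,0],[0,0,0]]
    - [0,[0,0,-20],[0,0,0]]
    - [0,[0,0,-50],[0,0,0]]
    - [0,[0,0,-58],[0,0,0]]
    - [20,[70,-13,0],[0,0,3.9]]
    - [85,[0,0,0],[0,0,0]]

```text
out of range
```

>>> servo_tool:
  rows:
    - [0,[0,-3,0],[0,0,0]]
    - [0,[0,-3,0],[0,0,0]]
    - [0,[0,-3,0],[0,0,0]]
    - [0,[0,0,-20],[0,0,0]]
    - [0,[0,0,-50],[0,0,0]]
    - [0,[0,0,-58],[0,0,0]]
    - [20,[35,-15,0],[0,0,0]]
    - [60,[35,-15,0],[0,0,0]]

```text
clock: 71.05
eef_pos: [440.3, 108.4, 201.9]
tcp_rot: [3.141, 0.002, -3.073]
contact_force: [0.2, 0.2, -0.7]
opening: 0.415
```

>>> servo_tool:
  rows:
    - [85,[0,0,0],[0,0,3.9]]
    - [85,[0,0,0],[0,0,0]]
    - [85,[0,0,0],[0,0,0]]
    - [85,[0,0,0],[0,0,0]]

```text
clock: 71.55
eef_pos: [441.0, 108.6, 201.1]
tcp_rot: [3.142, -0.0, -3.141]
contact_force: [-0.2, 0.3, 1.0]
opening: 0.994
```

```bash
python3 cmp.py
python3 - <<'E'
from h import *
im=cv2.imread("pics/w3b.png");tapes(im,160)
E
```

```text
w3 red [347 299  25  27 573] [359.  310.9]
 green [395 300  17  14 216]
 red centroid y'@70 102.99 x' 516.6 green right y'@64 144.08 red rel green right -41.09
[441.  108.5 201. ] [ 3.142 -0.    -3.141]
now red [376 298  25  28 577] [388.2 310.3]
 green [400 301  14  14 175]
 red centroid y'@70 123.91 x' 516.7 green right y'@64 144.33 red rel green right -20.42
tape [213. 205.] 3598 (411.9, 58.4, 57.2, 20.2, -85.23)
tape [260. 335.] 2095 (478.2, 76.0, 47.2, 25.9, -6.82)
```

The stop position repeats (148.0–148.8 at 5–24 N, travel ~21 mm), so the tab is against its end stop. Last check that nothing else changed, then I'll hand in.

Run:
```python
from h import *
sd=grab_frame("side");a=cv2.resize(sd[200:320,270:400],None,fx=3,fy=3);b=cv2.imread("pics/endc.png")[:,:390]
d=cv2.absdiff(a,b).max(2);print("column region diff",d[95:225,165:255].mean().round(1),d[95:225,165:255].max(),"cells region",d[240:320,160:250].mean().round(1))
s=sense();print(s["clock"],s["contact_force"].round(1))
print(sign_off())
```

```text
column region diff 10.3 205 cells region 5.6
71.65 [ 0.8 -0.2 -0.4]
the job is handed in; nothing more can be done
None
```

I fitted both cells, slid the switch to its end stop with the pan empty, and stacked all four cartons on the pan. I handed the job in at 71.7 s of the 210 s allowed. The task gives no verdict, so these are my own checks:

- **Cells:** both showed under the lips, with their flat ends at the predicted home position. They looked the same in the last picture I viewed.
- **Switch:** the first slide used a grip on the tab. My re-push before stacking then left the tab about 2 mm back from there, at roughly 19–20 mm. I noticed this after stacking and pushed it back to the stop with the cartons on the pan.
    - **Travel:** the camera puts the final travel at about 21 mm (needed: over 20). The last push stopped at the same place as the first re-push.
    - **Disagreement:** this is less than the nominal 24 mm. I took the stop as the real end of travel, but I couldn't explain the 3 mm difference.
- **Cartons:** after stacking, the top carton's tape was at (479.8, 26.2) with yaw 3.8°. The pan's centre is near (480, 27) at 3.9°. The picture showed one straight column of four.
- **Bystanders:** the fixed cameras put the bottle and the spray can within about 4 mm of where they started.

The last check was inconclusive. A side-camera comparison before hand-in gave a mean difference of 10 with some large single-pixel differences around the column. The gripper had moved between the two pictures, and I had no picture views left to look. The last forces showed no contact during the moves near the column.

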